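# Rebuild the spacer stack on the clamped flipper link

## Task

Throw the keeper lever from its hold notch into its load notch, then take the long worn bush off the upright shaft of the flipper link in the vise and leave it in the tin tray. Slide over the shaft first the wide collar, then every spacer ring that is on the bench, and last the black flipper bat by the bore in its hub, so that each sits flat and fully down on the one below. Then throw the lever back into the hold notch so that the keeper stands over the shaft again, and leave the glass bulb cover, the brass coil bracket and the plunger tip where they are.

Things in the scene. Friction and masses are not known exactly. Their poses are not given: they have to be found in the camera images.
- fixture: Cast-iron bench vise (jaws 90 mm wide, bolted down, fixed) clamping a steel flipper link from which an upright shaft rises. 115 mm along this frame's +y stands a pedestal with the keeper lever. Origin: on the bench under the shaft axis; z up; x and y show how it is turned. It reaches 75 mm to -x, 90 mm to -y (link, 75 mm high) and 100 mm to +x (screw, 60 mm high).
- shaft_foot (a point): Centre of the top of the round shoulder (68 mm wide, 80 mm above the bench) at the foot of the shaft; the first part on the shaft rests here. The shaft is 20 mm in diameter, 92 mm long, axis vertical; axes as the fixture.
- shaft_top (a point): Top end of the shaft, 172 mm above the bench; the last 12 mm taper from 20 mm to 10 mm in diameter.
- lever_pivot (a point): Point on the vertical pivot axis of the keeper lever. The pedestal is 44 mm wide and 70 mm high; a 18 mm upright spindle turns on it with the lever handle low and the keeper on top (192 mm above the bench).
- keeper_lever (a joint): Lever angle about its upright pivot, rad, growing anticlockwise seen from above, -0.25 to 1.45. Two notches (gaps between teeth) on the quadrant: HOLD at 0 (one white bar), keeper over the shaft; LOAD at 1.2 (two white bars), keeper clear. In a notch means within 0.12 of it. It stays where left (friction, 2 to 3 N at the grip, no spring) and runs past either mark, so stop it there.
- lever_grip (a point): On the axis of the black upright round grip of the lever, 22 mm below its top: diameter 18 mm, from 95 to 172 mm above the bench, 90 mm from the pivot. It moves on a circle about the pivot with the lever.
- keeper_tip (a point): Underside of the round end of the steel keeper arm (30 mm wide, 10 mm thick, underside 182 mm above the bench), 115 mm from the pivot. At HOLD it is 10 mm above the shaft's top and blocks it.
- bush: Worn copper bush, a tube 38 mm outside, 24 mm bore, 60 mm tall; at the start it stands on the shoulder around the shaft. Origin: centre of its underside, z along its axis.
- bush_mid (a point): Middle of the bush, on its axis, 30 mm from either end.
- collar: Wide steel collar, a ring 62 mm outside, 23 mm bore, 20 mm tall, lying flat on the bench. Origin: centre of its underside.
- spacer1: Aluminium spacer ring, 46 mm outside, 23 mm bore, 16 mm tall, lying flat on the bench; the spacers are alike and one to three of them are present. Origin: centre of its underside.
- spacer2: Aluminium spacer ring, 46 mm outside, 23 mm bore, 16 mm tall, lying flat on the bench; the spacers are alike and one to three of them are present. Origin: centre of its underside.
- spacer3: Aluminium spacer ring, 46 mm outside, 23 mm bore, 16 mm tall, lying flat on the bench; the spacers are alike and one to three of them are present. Origin: centre of its underside.
- bat: Black plastic flipper bat lying flat, 22 mm thick: round hub 44 mm across with a through bore of 23 mm, and an arm 26 mm wide with parallel sides from the hub to its round tip 91 mm from the bore's axis. Origin: on the bore's axis at the underside; the arm runs along its own +x. The hub is the heavy end: it balances about 16 mm along the arm.
- tray: Square tin tray, fixed, 120 by 120 mm, 30 mm high, wall 3 mm, floor 3 mm. Origin: centre of its underside.
- bulb_cover: Green glass bulb cover, a dome 52 mm wide and 60 mm high; bystander. Origin: centre of its underside.
- coil_bracket: Brass angle bracket 60 by 50 by 55 mm; bystander. Origin: centre of its underside.
- plunger_tip: Tin plunger tip 32 mm wide and 65 mm tall, standing; bystander. Origin: centre of its underside.
Not all that is in view belongs to the job. Of the things shaped like the bat, the black one is meant.

How it is judged (in metres and radians):
On the way, in this order (a step that is already met when the one before it is completed fails the run):
1. the lever is in the load notch (value of joint keeper_lever between 1.08 and 1.32 rad), for 0.3 s.
2. the wide collar is on the shaft, down on the shoulder (horizontal distance between collar and shaft_foot below 0.004 m and angle between collar's own z axis and vertical below 0.1 rad and z of collar in the frame of shaft_foot between -0.003 and 0.003 m), for 0.2 s.
3. all spacers present are on the shaft above the collar (all of step 2 and horizontal distance between each of spacer1, spacer2, spacer3 and shaft_foot below 0.004 m and angle between each of spacer1, spacer2, spacer3's own z axis and vertical below 0.1 rad and z of spacer1 in the frame of shaft_foot between 0.017 and 0.055 m and z of spacer2 in the frame of shaft_foot between 0.017 and 0.055 m and z of spacer3 in the frame of shaft_foot between 0.017 and 0.055 m), for 0.2 s.
4. the bat is on the shaft, resting on the spacers (all of step 3 and horizontal distance between bat and shaft_foot below 0.004 m and angle between bat's own z axis and vertical below 0.1 rad and z of bat in the frame of shaft_foot between 0.033 and 0.072 m and z of bat in the frame of spacer1 above 0.012 m and z of bat in the frame of spacer2 above 0.012 m and z of bat in the frame of spacer3 above 0.012 m and (contact force between bat and spacer1 above 0.1 N or contact force between bat and spacer2 above 0.1 N or contact force between bat and spacer3 above 0.1 N)), for 0.2 s.
5. the lever is back in the hold notch (value of joint keeper_lever between -0.12 and 0.12 rad), for 0.3 s.
At the end, for the whole second after the job is handed in: Lever in the hold notch (0.12 rad). On the shaft, within 4 mm of its axis and 0.1 rad of level: the collar on the shoulder (3 mm), all present spacers above it, the bat resting on them. The bush in the tray (middle inside the walls, below 45 mm). All at rest (all of step 4 and all of step 5 and x of bush_mid in the frame of tray between -0.06 and 0.06 m and y of bush_mid in the frame of tray between -0.06 and 0.06 m and height (world z) of bush_mid below 0.045 m and linear speed of each of bush, collar, bat, spacer1, spacer2, spacer3 below 0.02 m/s); the robot touches nothing.
It fails at once if the glass bulb cover is pushed more than 30 mm or tipped over (distance of bulb_cover from where it was at the start of the episode above 0.03 m or angle between bulb_cover's own z axis and vertical above 0.6 rad).
It fails at once if the coil bracket is pushed more than 30 mm or tipped over (distance of coil_bracket from where it was at the start of the episode above 0.03 m or angle between coil_bracket's own z axis and vertical above 0.6 rad).
It fails at once if the plunger tip is pushed more than 30 mm or tipped over (distance of plunger_tip from where it was at the start of the episode above 0.03 m or angle between plunger_tip's own z axis and vertical above 0.6 rad).
Of spacer1, spacer2, spacer3 only 1 to 3 are there at a start; the rules pass over those that are not, and their reading is None.
At some moment in a run one of collar, bat, spacer1, spacer2, spacer3 may be knocked a few centimetres aside while the robot is not near it.
It also fails if it takes over 210 s, if anything falls off the work surface, if the arm or the gripper's body presses on something with over 40 N, if the wrist force passes 120 N, or if a joint passes its speed limit or range.

## Robot

A 6-joint arm with a two-finger parallel gripper is mounted at the origin on the work surface. World frame = base frame: x ahead of the robot, y to its left, z up, the work surface at z = 0. Lengths are in m, angles in degrees, forces in N, time in s.
With the tool pointing down it reaches from about 0.3 to 0.75 m from the base axis. Payload 8.5 kg.
Tool frame: the origin (TCP) lies on the centre line of the jaws, within the pads' length; the fingertips stand 14 mm ahead of it and the grasp point (between the pads) lies 5 mm behind it; z points along the fingers, y is the direction in which the jaws open and shut (so a half turn about z gives the same grasp; the last joint's range is limited). The gripper opens to 85 mm and grips with 20 to 120 N. Pads are 22 mm wide; open, the fingers measure 114 mm over their backs; the gripper's body (76 mm by 85 mm) begins 54 mm behind the grasp point. The pads swing forward as they close: fully open they stand 13 mm farther back than shut.
Start: joints at [-80.002, 21.807, 74.336, -0, 83.858, -12.336], TCP at [0.209, -0.509, 0.245] pointing down, gripper open.
Joint ranges: [-178.18, 178.18], [-50.72, 133.34], [12.68, 142.11], [-81.47, 261.47], [9.98, 163.14], [-165.26, 165.26]. Speed limits (degrees/s): [136.94, 136.94, 180, 180, 180, 180].

## Interface

Orientations are given as a 3x3 rotation matrix whose columns are the frame's x, y, z axes.
In Python, from rig import env, optics, order, finder gives the robot as it stands.
- The arm moves only by the tool play_rows, never from a script. Its argument "commands" is a list of rows, each an object of numbers: "grip": the closure, from -1 (fully open) to 1 (shut); "x", "y", "z": the shift along the tool's x, y, z in m; "rx", "ry", "rz": the turn, a rotation vector about the tool's x, y, z in rad. A call has 1 to 12 rows; each row shifts and turns the commanded pose from where the row before left it, along the tool's axes as they then stand; what a row does not reach is not made up. A row lasts 1/8 s, in which the tool goes at most 62.5 mm and 10.7 degrees, less where a joint would pass 70% of its speed; a pose out of reach is approached as far as the arm can. A call is refused whole if a number of a shift passes 0.0625 or a number of a turn 0.188, either way. A call with a gripper value outside its range is refused whole. The fingers move at their own pace and stop on an object; "squeeze" is the grip in N (left out, the last holds). Time passes only in rows, so rows that do not move let the fingers close. It gives the time, the measured TCP pose, the force and the opening at its end, in the units of the state.
- env.observe(): the state, without advancing time (a new reading comes with each control period).
- optics.get_image(name): name is "scene" or "side" or "wrist"; returns a dict with "color" (480x640x3 uint8, blue, green, red), "range_z" (480x640 float32, m along the optical axis (not along the pixel's ray), 0 where there is no reading), "fov_y" (degrees; the focal length in pixels is half the picture's height over the tangent of half this angle, whatever the lens; pixels are square), "cx", "cy" (the principal point, pixels), "cam_to_world" (4x4, takes a point from camera to world coordinates). Camera axes: x right, y down, z forward; pixel columns grow to the right and rows downward; lengths in m; the calibration is good to about 2 mm. A picture is of the moment at which its call begins.
- order.close_job(): hands the job in, once; it reports no verdict.
Trained networks look in the newest picture that a camera, given by its name, has taken for a name from the list of things; names that differ only in an ending like _2 or _b are one class to them, and where a whole thing is asked for, a point or a joint stands for the part that bears it (a point fixed in the world has none). Each returns a list of dicts, best first, with "conf" (0 to 1); they miss things now and then, are a little off and sometimes report something else, mostly with a low value. They report only what shows in the picture. A call takes as long as a camera call. They do not tell look-alikes from the thing itself.
- finder.boxes_of(camera, thing): "point" ([x, y, z] in m, in world coordinates, good to about 4 mm: the middle of the surface that is visible of it).
The state is a dict: "time_s": time; "q": joint angles; "qvel": joint speeds; "joint_efforts": joint torques, N m; "position": TCP position; "tool_rot": TCP orientation; "ft_force": force on the tool from outside, world axes, zero at the start; "wrist_torque": the same for the moment, N m; "grip_width": finger opening in m.
Only numpy, scipy, OpenCV 4.12 (cv2) and the standard library are available. Lean on these libraries where they do the work, as an engineer would, in place of code of your own. Each camera call takes 0.05 s, during which the arm holds its last target.

## Working session

There is one attempt and no reset: what is moved stays moved. The work goes in short steps, Python scripts to look and compute and a tool call to move; the robot and the scene stay as the last step left them, time stands still between calls to the robot, and variables do not carry over. Pictures are saved under pics/ and viewed, and the job is handed in when it is done.

Besides the shell and the picture viewer there is one more tool, called after ">>>" as name(argument=value, ...), one argument or row to a line, values as JSON. play_rows: Moves the arm, as the interface text tells. Its arguments: {"type":"object","properties":{"commands":{"type":"array"},"squeeze":{"type":"number"}},"required":["commands"]}

```bash
ls; mkdir -p pics
python3 - <<'E'
from rig import env, optics, order, finder
import cv2,json
s=env.observe();print(s)
for n in ["scene","side","wrist"]:
    im=optics.get_image(n);cv2.imwrite(f"pics/{n}0.png",im["color"]);print(n,im["fov_y"],im["cx"],im["cy"],im["cam_to_world"])
E
```

```text
pics
{'time_s': 0.0, 'q': array([-8.00008942e+01,  2.18408568e+01,  7.43860901e+01,  1.18404433e-03,
        8.38582072e+01, -1.23366161e+01]), 'qvel': array([ 0.09399916,  0.04333022,  0.03325881, -0.00520391,  0.0329701 ,
       -0.06595826]), 'joint_efforts': array([-1.76841022e-03, -4.48469603e+01, -2.31273991e+01, -2.58140490e-04,
        4.80644696e-03,  4.33630177e-06]), 'position': array([ 0.20896333, -0.50845383,  0.24470515]), 'tool_rot': array([[ 9.24973847e-01,  3.80030690e-01, -2.37821500e-04],
       [ 3.80030614e-01, -9.24972745e-01,  1.46721095e-03],
       [ 3.37606784e-04, -1.44751121e-03, -9.99998895e-01]]), 'ft_force': array([-0.09249101, -0.35132085, -0.02433585]), 'wrist_torque': array([0.01607036, 0.02362566, 0.01264997]), 'grip_width': 0.08518630132313779}
scene 54.37662767695177 315.46881385287855 245.02299282819774 [[-0.07212701  0.71764474 -0.69266422  1.27653907]
 [ 0.99716201  0.06690927 -0.03451199  0.03278296]
 [ 0.02157831 -0.6931877  -0.72043403  0.9125928 ]
 [ 0.          0.          0.          1.        ]]
side 44.396380244655425 315.63719633574317 238.09283755368725 [[-0.95368624 -0.21287343  0.21252637  0.24975556]
 [-0.30078648  0.66742493 -0.68122791  0.89344527]
 [ 0.00316993 -0.71360274 -0.70054342  1.04821662]
 [ 0.          0.          0.          1.        ]]
wrist 68.97828067154465 315.4476049204965 243.1231139613257 [[ 0.38066851 -0.87702118 -0.29313022  0.28298597]
 [-0.92471062 -0.36148954 -0.11931296 -0.47673094]
 [-0.00132352  0.31647931 -0.94859849  0.37475379]
 [ 0.          0.          0.          1.        ]]
```

View pics/scene0.png

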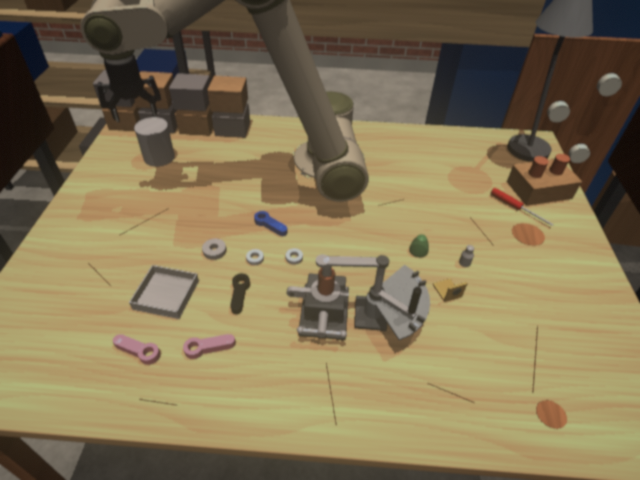

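View pics/side0.png

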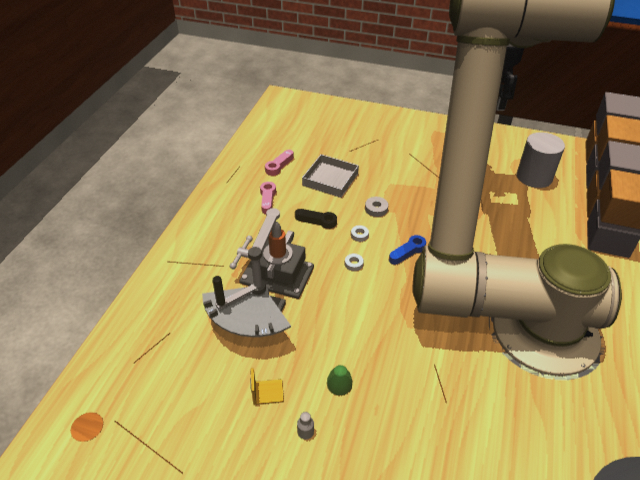

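Run:
```python
from rig import env, optics, order, finder
for c in ["scene","side"]:
  optics.get_image(c)
  for t in ["fixture","shaft_top","lever_pivot","lever_grip","keeper_tip","bush","collar","spacer1","bat","tray","bulb_cover","coil_bracket","plunger_tip"]:
    try:print(c,t,[(round(d["conf"],2),[round(float(v),3) for v in d["point"]]) for d in finder.boxes_of(c,t)])
    except Exception as e:print(c,t,e)
```

```text
scene fixture [(0.68, [0.638, 0.116, 0.074])]
scene shaft_top []
scene lever_pivot [(0.67, [0.634, 0.122, 0.074])]
scene lever_grip [(0.76, [0.631, 0.133, 0.176])]
scene keeper_tip [(0.96, [0.627, 0.134, 0.173])]
scene bush [(0.74, [0.625, 0.024, 0.118]), (0.65, [0.588, -0.183, 0.022])]
scene collar [(0.61, [0.459, -0.275, 0.017])]
scene spacer1 [(0.77, [0.471, -0.167, 0.016]), (0.46, [0.414, 0.256, 0.03])]
scene bat [(0.94, [0.344, -0.145, 0.023]), (0.86, [0.739, -0.224, 0.021]), (0.66, [0.59, -0.184, 0.019]), (0.62, [0.762, -0.371, 0.019])]
scene tray [(0.38, [0.589, -0.184, 0.023])]
scene bulb_cover [(0.88, [0.412, 0.261, 0.03])]
scene coil_bracket [(0.85, [0.548, 0.323, 0.011])]
scene plunger_tip [(0.76, [0.439, 0.382, 0.033])]
side fixture [(0.62, [0.609, 0.142, 0.072])]
side shaft_top [(0.77, [0.61, 0.15, 0.074]), (0.44, [0.451, -0.059, 0.013])]
side lever_pivot [(0.97, [0.606, 0.144, 0.074]), (0.67, [0.617, 0.143, 0.161])]
side lever_grip [(0.87, [0.622, 0.151, 0.162]), (0.72, [0.608, 0.144, 0.075])]
side keeper_tip [(0.62, [0.616, 0.141, 0.163])]
side bush [(0.92, [0.609, 0.038, 0.116])]
side collar [(0.73, [0.445, -0.264, 0.026])]
side spacer1 [(0.62, [0.449, -0.06, 0.015]), (0.49, [0.461, -0.159, 0.017])]
side bat [(0.88, [0.756, -0.363, 0.023]), (0.81, [0.734, -0.223, 0.02]), (0.75, [0.335, -0.136, 0.022]), (0.65, [0.618, 0.141, 0.164]), (0.56, [0.585, -0.173, 0.018]), (0.53, [0.613, 0.144, 0.072])]
side tray [(0.9, [0.604, -0.371, 0.003])]
side bulb_cover [(0.63, [0.388, 0.28, 0.035])]
side coil_bracket [(0.75, [0.527, 0.329, 0.005])]
side plunger_tip []
```

```bash
cat > h.py <<'E'
import numpy as np,cv2
from rig import env, optics, order, finder
def cloud(n,im=None):
    im=im or optics.get_image(n)
    z=im["range_z"];H,W=z.shape
    f=H/2/np.tan(np.radians(im["fov_y"])/2)
    v,u=np.mgrid[0:H,0:W]
    P=np.stack([(u-im["cx"])/f*z,(v-im["cy"])/f*z,z],-1)
    M=im["cam_to_world"];P=P@M[:3,:3].T+M[:3,3]
    P[z<=0]=np.nan
    return im,P
def fitc(xy,R=None):
    from scipy.optimize import least_squares
    c0=np.median(xy,0)
    if R: r=least_squares(lambda p:np.hypot(*(xy-p).T)-R,c0,loss='soft_l1',f_scale=0.001);return r.x
    r=least_squares(lambda p:np.hypot(*(xy-p[:2]).T)-p[2],[*c0,.02],loss='soft_l1',f_scale=0.001);return r.x
def pix(im,p):
    M=np.linalg.inv(im["cam_to_world"]);c=M[:3,:3]@np.array(p)+M[:3,3]
    f=480/2/np.tan(np.radians(im["fov_y"])/2)
    return f*c[0]/c[2]+im["cx"],f*c[1]/c[2]+im["cy"]
E
python3 - <<'E'
from h import *
for n in ["scene","side"]:
    im,P=cloud(n)
    c=im["color"]
    for nm,ctr in dict(fix=(0.62,0.09,0.08),bat=(0.54,-0.22,0)).items():
        u,v=map(int,pix(im,ctr))
        a=max(0,u-110);b=max(0,v-80)
        cr=cv2.resize(c[b:b+160,a:a+220],None,fx=3.6,fy=3.6,interpolation=cv2.INTER_CUBIC);cv2.imwrite(f"pics/{n}_{nm}1.png",cr);print(n,nm,a,b)
    m=(np.abs(P[...,2])<.02)&(P[...,0]>.3)&(P[...,0]<.8)&(abs(P[...,1])<.4)
    print("table z",np.nanmedian(P[...,2][m]))
    X=P.reshape(-1,3)
    # heights clusters near the workspace
    for nm,c,h,R in [("collar",(.455,-.27),.02,.031),("s1",(.467,-.165),.016,.023),("s2",(.455,-.06),.016,.023),("bush",(.615,.03),.14,.019)]:
        d=np.hypot(X[:,0]-c[0],X[:,1]-c[1])
        s=X[(d<.045)&(X[:,2]>h-.006)&(X[:,2]<h+.008)]
        if len(s)<8: print(nm,len(s));continue
        (cx,cy),r=cv2.minEnclosingCircle((s[:,:2]*1000).astype(np.float32))
        lo,hi=np.percentile(s[:,:2],[2,98],axis=0)
        print(n,nm,len(s),"enc",cx,cy,r,"mid",(lo+hi)/2*1000,hi-lo,"z",np.median(s[:,2]))
E
```

```text
scene fix 243 213
scene bat 118 199
table z -0.0006880034106127031
scene collar 298 enc 448.072998046875 -275.9359130859375 32.41058349609375 mid [ 449.00594869 -276.14884756] [0.0567234 0.0562174] z 0.01843729387435722
scene s1 157 enc 463.9763488769531 -165.56793212890625 24.974538803100586 mid [ 466.6911564  -165.54441206] [0.04170386 0.04109262] z 0.01470236575768058
scene s2 152 enc 454.6875915527344 -64.77386474609375 23.39651107788086 mid [455.34789576 -63.60617247] [0.04146911 0.0411611 ] z 0.014486944199303409
scene bush 140 enc 615.5616455078125 25.45536994934082 18.7994327545166 mid [618.03082596  24.86687951] [0.02804847 0.03454484] z 0.13920688724852215
side fix 154 192
side bat 226 136
table z 0.0009825042645891235
side collar 295 enc 445.99444580078125 -275.6720275878906 33.92251968383789 mid [ 446.94749342 -275.32911757] [0.05595076 0.06084581] z 0.020025584265503937
side s1 181 enc 466.2085266113281 -165.76560974121094 25.712068557739258 mid [ 463.46247253 -165.27253964] [0.04182088 0.0446044 ] z 0.015900338262212044
side s2 203 enc 458.27911376953125 -54.581756591796875 35.42863082885742 mid [452.15694631 -63.61809576] [0.04169919 0.04217145] z 0.015844066503573506
side bush 122 enc 610.02490234375 25.497539520263672 20.283756256103516 mid [610.06007443  26.40293024] [0.03122314 0.03219901] z 0.1403959903812524
```

View pics/scene_fix1.png

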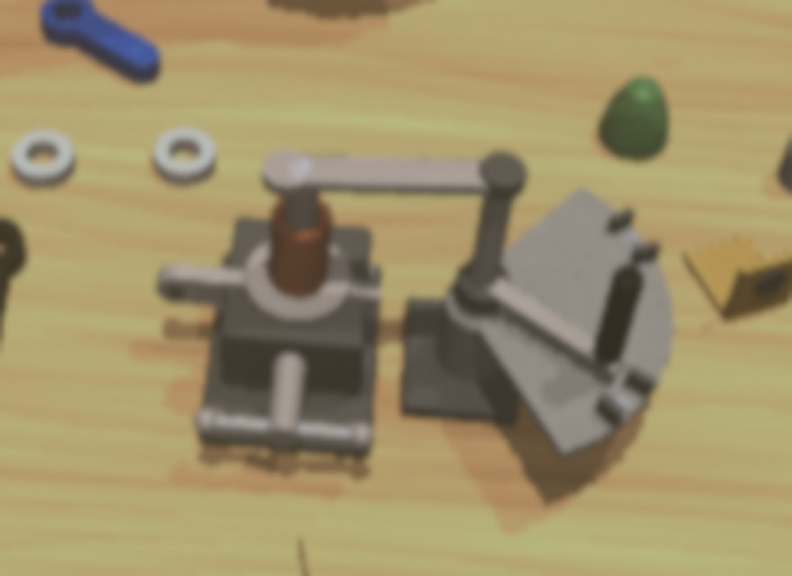

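View pics/side_fix1.png

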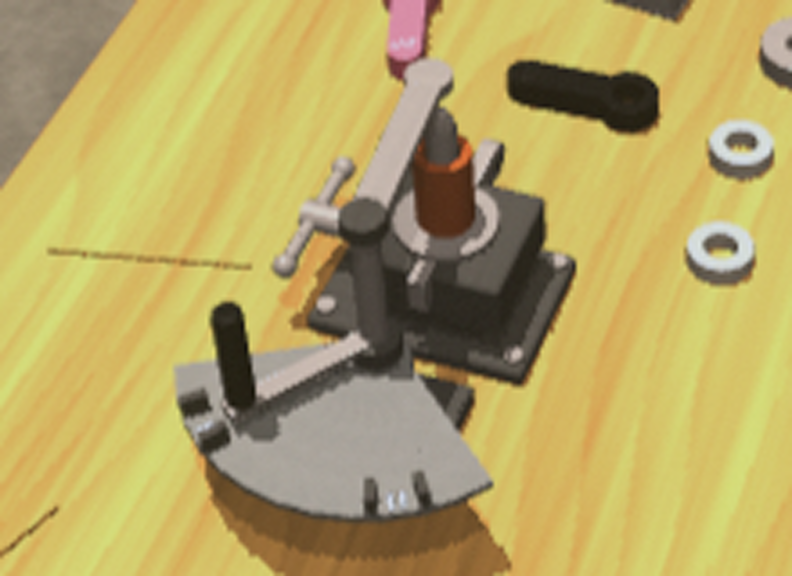

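View pics/scene_bat1.png

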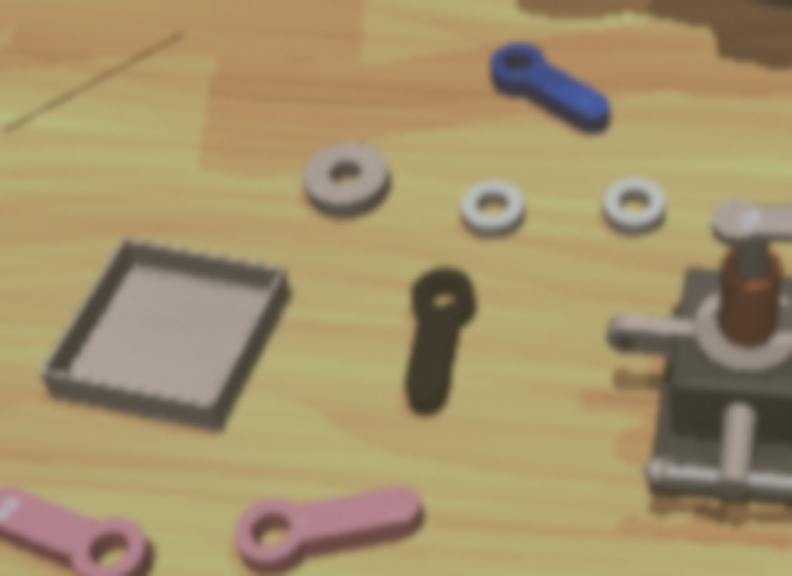

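Run:
```python
from h import *
for n in ["scene","side"]:
    im,P=cloud(n); X=P.reshape(-1,3); C=im["color"].reshape(-1,3)
    w=(abs(X[:,0]-.62)<.2)&(abs(X[:,1]-.1)<.2)
    k=X[w&(X[:,2]>.184)&(X[:,2]<.2)]
    print(n,"keeper",len(k),k.min(0),k.max(0),np.median(k[:,2]))
    c=k[:,:2].mean(0);u,s,vt=np.linalg.svd(k[:,:2]-c);d=vt[0]*np.sign(-vt[0][1]);t=(k[:,:2]-c)@d
    print(" dir",d,np.degrees(np.arctan2(d[1],d[0])),"ends",c+d*t.min(),c+d*t.max(), np.ptp(t))
    sh=X[w&(abs(X[:,2]-.08)<.0025)&(np.hypot(X[:,0]-.615,X[:,1]-.027)<.045)]
    lo,hi=np.percentile(sh[:,:2],[1,99],axis=0)
    print(" shoulder",len(sh),(lo+hi)/2,hi-lo,np.median(sh[:,2]))
    q=sh[:,:2];
    # outer boundary by angle
    c0=np.array([.615,.027])
    for _ in range(5):
        a=np.arctan2(*(q-c0).T[::-1]);r=np.hypot(*(q-c0).T)
        b=[q[(a>=x)&(a<x+.3)][np.argmax(r[(a>=x)&(a<x+.3)])] for x in np.arange(-3.14,3.0,.3) if ((a>=x)&(a<x+.3)).sum()>0 and r[(a>=x)&(a<x+.3)].max()>.028]
        f=fitc(np.array(b),.034);c0=f
    print(" shoulder fit",f,len(b), fitc(np.array(b)))
    g=X[w&(X[:,2]>.12)&(X[:,2]<.178)&(X[:,1]>.17)]
    gt=g[g[:,2]>.165]
    print(" grip",len(g),g.mean(0),"top",len(gt),gt.mean(0) if len(gt) else 0)
    s=X[w&(X[:,2]>.145)&(X[:,2]<.178)&(abs(X[:,1]-.027)<.02)&(abs(X[:,0]-.61)<.03)]
    print(" shaft side",len(s),s.mean(0))
    b=X[w&(X[:,2]>.09)&(X[:,2]<.137)&(abs(X[:,1]-.027)<.03)&(abs(X[:,0]-.615)<.03)]
    print(" bush cyl fit",len(b),fitc(b[:,:2],.019))
    print(" shaft cyl fit",fitc(s[:,:2][s[:,2]<.16],.010))
    pv=X[w&(X[:,2]>.1)&(X[:,2]<.18)&(abs(X[:,1]-.142)<.02)&(abs(X[:,0]-.61)<.03)]
    print(" spindle fit",len(pv),fitc(pv[:,:2],.009)) if len(pv)>5 else 0
    print(" grip fit",fitc(g[:,:2],.009))
```

```text
scene keeper 739 [0.60329794 0.00203917 0.1840393 ] [0.64033333 0.15396732 0.19998573] 0.19107049862076442
 dir [ 0.05422102 -0.99852896] -86.89184020019223 ends [0.61854515 0.15409119] [0.62678258 0.00239159] 0.15192308395592613
 shoulder 264 [0.61923319 0.02572059] [0.05589713 0.06550753] 0.07942934620255493
 shoulder fit [0.61420368 0.02523925] 17 [0.61477751 0.02517923 0.03320605]
 grip 178 [0.67465746 0.21086474 0.15203381] top 59 [0.67175173 0.21168258 0.17033492]
 shaft side 61 [0.62010045 0.02578661 0.1551338 ]
 bush cyl fit 240 [0.61268771 0.02522334]
 shaft cyl fit [0.61270659 0.02512029]
 spindle fit 189 [0.61587162 0.14027338]
 grip fit [0.66919117 0.21241741]
side keeper 628 [0.60086421 0.0008149  0.18400103] [0.63656237 0.15586296 0.19990418] 0.19308898600381813
 dir [ 0.06132763 -0.99811769] -86.48397955206512 ends [0.61232834 0.15581798] [0.62185219 0.00081582] 0.15529447993430634
 shoulder 244 [0.61114752 0.02779726] [0.06883225 0.06984589] 0.08032834066726141
 shoulder fit [0.61152006 0.02786444] 18 [0.61254353 0.02696809 0.03996075]
 grip 197 [0.66600386 0.21612407 0.15202895] top 67 [0.66717027 0.21410162 0.17098822]
 shaft side 97 [0.60946917 0.02972527 0.16067411]
 bush cyl fit 251 [0.61275371 0.0239935 ]
 shaft cyl fit [0.61225391 0.02410775]
 spindle fit 222 [0.6148916  0.13914479]
 grip fit [0.66874949 0.21105602]
```

Run:
```python
from h import *
pv=np.array([.6154,.1397])
for n,a,b,pts in [("scene",243,213,[(610,410),(640,380),(620,220),(645,250)]),("side",154,192,[(195,402),(212,437),(371,495),(421,487)])]:
    im,P=cloud(n)
    for p in pts:
        u=a+p[0]/3.6;v=b+p[1]/3.6
        q=P[int(v)-1:int(v)+2,int(u)-1:int(u)+2].reshape(-1,3)
        q=np.nanmedian(q,0);d=q[:2]-pv
        print(n,p,q.round(4),np.degrees(np.arctan2(d[1],d[0])).round(1),np.hypot(*d).round(4))
```

```text
scene (610, 410) [0.7021 0.2133 0.0891] 40.3 0.1138
scene (640, 380) [0.6787 0.2319 0.0874] 55.5 0.1118
scene (620, 220) [0.5549 0.2308 0.0882] 123.6 0.1093
scene (645, 250) [0.5772 0.2448 0.0872] 110.0 0.1118
side (195, 402) [0.6978 0.2131 0.0888] 41.7 0.1104
side (212, 437) [0.6778 0.2361 0.0891] 57.1 0.1148
side (371, 495) [0.5757 0.2444 0.0901] 110.8 0.112
side (421, 487) [0.5513 0.2332 0.0906] 124.5 0.1134
```

>>> play_rows(
  commands=[
    {"rz": -0.169, "grip": -1},
    {"rz": -0.169},
    {"rz": -0.169},
    {"rz": -0.169},
    {"rz": -0.169},
    {"rz": -0.169},
    {"rz": -0.169},
    {"x": 0.04, "y": 0.025},
    {"x": 0.05, "y": 0.032},
    {"x": 0.05, "y": 0.032},
    {"x": 0.05, "y": 0.032},
    {"x": 0.05, "y": 0.032},
  ],
)

```text
invalid input at $.commands[0]: expected keys grip, x, y, z, rx, ry, rz
```

>>> play_rows(
  commands=[
    {"x": 0.05, "y": 0.032},
    {"x": 0.05, "y": 0.032},
    {"x": 0.05, "y": 0.032},
    {"x": 0.05, "y": 0.032},
    {"x": 0.05, "y": 0.032},
    {"x": 0.05, "y": 0.032},
    {"x": 0.05, "y": 0.032},
    {"x": 0.05, "y": 0.032},
    {"x": 0.05, "y": 0.032},
    {},
    {},
  ],
)

```text
invalid input at $.commands[0]: expected keys grip, x, y, z, rx, ry, rz
```

>>> play_rows(
  commands=[
    {"grip": -1, "x": 0, "y": 0, "z": 0, "rx": 0, "ry": 0, "rz": -0.169},
    {"grip": -1, "x": 0, "y": 0, "z": 0, "rx": 0, "ry": 0, "rz": -0.169},
    {"grip": -1, "x": 0, "y": 0, "z": 0, "rx": 0, "ry": 0, "rz": -0.169},
    {"grip": -1, "x": 0, "y": 0, "z": 0, "rx": 0, "ry": 0, "rz": -0.169},
    {"grip": -1, "x": 0, "y": 0, "z": 0, "rx": 0, "ry": 0, "rz": -0.169},
    {"grip": -1, "x": 0, "y": 0, "z": 0, "rx": 0, "ry": 0, "rz": -0.169},
    {"grip": -1, "x": 0, "y": 0, "z": 0, "rx": 0, "ry": 0, "rz": -0.169},
    {"grip": -1, "x": 0.04, "y": 0.03, "z": 0, "rx": 0, "ry": 0, "rz": 0},
    {"grip": -1, "x": 0.05, "y": 0.03, "z": 0, "rx": 0, "ry": 0, "rz": 0},
    {"grip": -1, "x": 0.05, "y": 0.03, "z": 0, "rx": 0, "ry": 0, "rz": 0},
    {"grip": -1, "x": 0.05, "y": 0.03, "z": 0, "rx": 0, "ry": 0, "rz": 0},
    {"grip": -1, "x": 0.05, "y": 0.03, "z": 0, "rx": 0, "ry": 0, "rz": 0},
  ],
)

```text
time_s: 3.35
position: [0.3592, -0.2668, 0.2455]
tool_rot: [[-0.002, 1.0, 0.0], [1.0, 0.002, -0.0], [-0.0, 0.0, -1.0]]
ft_force: [0.3, -0.6, 0.2]
grip_width: 0.0856
```

>>> play_rows(
  commands=[
    {"grip": -1, "x": 0.05, "y": 0.03, "z": 0, "rx": 0, "ry": 0, "rz": 0},
    {"grip": -1, "x": 0.05, "y": 0.03, "z": 0, "rx": 0, "ry": 0, "rz": 0},
    {"grip": -1, "x": 0.05, "y": 0.03, "z": 0, "rx": 0, "ry": 0, "rz": 0},
    {"grip": -1, "x": 0.05, "y": 0.03, "z": 0, "rx": 0, "ry": 0, "rz": 0},
    {"grip": -1, "x": 0.05, "y": 0.03, "z": 0, "rx": 0, "ry": 0, "rz": 0},
    {"grip": -1, "x": 0.05, "y": 0.03, "z": 0, "rx": 0, "ry": 0, "rz": 0},
    {"grip": -1, "x": 0.05, "y": 0.03, "z": 0, "rx": 0, "ry": 0, "rz": 0},
    {"grip": -1, "x": 0.05, "y": 0.03, "z": 0, "rx": 0, "ry": 0, "rz": 0},
    {"grip": -1, "x": 0.05, "y": 0.03, "z": 0, "rx": 0, "ry": 0, "rz": 0},
    {"grip": -1, "x": 0, "y": 0, "z": 0, "rx": 0, "ry": 0, "rz": 0},
    {"grip": -1, "x": 0, "y": 0, "z": 0, "rx": 0, "ry": 0, "rz": 0},
  ],
)

```text
time_s: 4.72
position: [0.6274, 0.1818, 0.2451]
tool_rot: [[-0.002, 1.0, -0.001], [1.0, 0.002, -0.0], [-0.0, -0.001, -1.0]]
ft_force: [0.2, -0.7, 0.4]
grip_width: 0.0853
```

>>> play_rows(
  commands=[
    {"grip": -1, "x": 0.015, "y": 0.021, "z": 0, "rx": 0, "ry": 0, "rz": 0},
    {"grip": -1, "x": 0.015, "y": 0.0205, "z": 0, "rx": 0, "ry": 0, "rz": 0},
    {"grip": -1, "x": 0, "y": 0, "z": 0, "rx": 0, "ry": 0, "rz": 0},
    {"grip": -1, "x": 0, "y": 0, "z": 0.03, "rx": 0, "ry": 0, "rz": 0},
    {"grip": -1, "x": 0, "y": 0, "z": 0.03, "rx": 0, "ry": 0, "rz": 0},
    {"grip": -1, "x": 0, "y": 0, "z": 0.03, "rx": 0, "ry": 0, "rz": 0},
    {"grip": -1, "x": 0, "y": 0, "z": 0, "rx": 0, "ry": 0, "rz": 0},
    {"grip": -1, "x": 0, "y": 0, "z": 0, "rx": 0, "ry": 0, "rz": 0},
  ],
  squeeze=30,
)

```text
time_s: 5.72
position: [0.6693, 0.2116, 0.1573]
tool_rot: [[-0.001, 1.0, 0.002], [1.0, 0.001, 0.0], [0.0, 0.002, -1.0]]
ft_force: [-0.4, 0.3, -0.1]
grip_width: 0.0854
```

Run:
```python
from h import *
for n in ["side","scene"]:
    im=optics.get_image(n);u,v=map(int,pix(im,(.669,.2115,.15)))
    a=max(0,u-100);b=max(0,v-80);cv2.imwrite(f"pics/{n}_g1.png",cv2.resize(im["color"][b:b+150,a:a+200],None,fx=2,fy=2))
a=cv2.imread("pics/side_g1.png");b=cv2.imread("pics/scene_g1.png");cv2.imwrite("pics/g1.png",np.hstack([a,b]))
```

```text
(no output)
```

View pics/g1.png

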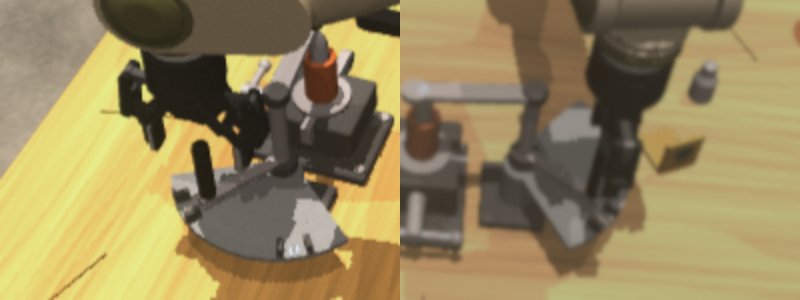

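>>> play_rows(
  commands=[
    {"grip": -1, "x": 0, "y": 0, "z": 0.01, "rx": 0, "ry": 0, "rz": 0},
    {"grip": 1, "x": 0, "y": 0, "z": 0, "rx": 0, "ry": 0, "rz": 0},
    {"grip": 1, "x": 0, "y": 0, "z": 0, "rx": 0, "ry": 0, "rz": 0},
    {"grip": 1, "x": 0, "y": 0, "z": 0, "rx": 0, "ry": 0, "rz": 0},
    {"grip": 1, "x": 0, "y": 0, "z": 0, "rx": 0, "ry": 0, "rz": 0},
    {"grip": 1, "x": 0, "y": 0, "z": 0, "rx": 0, "ry": 0, "rz": 0},
    {"grip": 1, "x": 0, "y": 0, "z": 0, "rx": 0, "ry": 0, "rz": 0},
    {"grip": 1, "x": 0, "y": 0, "z": 0, "rx": 0, "ry": 0, "rz": 0},
  ],
  squeeze=30,
)

```text
time_s: 6.82
position: [0.669, 0.2121, 0.1456]
tool_rot: [[-0.002, 1.0, 0.0], [1.0, 0.002, -0.0], [-0.0, 0.0, -1.0]]
ft_force: [-1.9, -0.9, 2.3]
grip_width: 0.0172
```

>>> play_rows(
  commands=[
    {"grip": 1, "x": 0.0068, "y": -0.0106, "z": 0, "rx": 0, "ry": 0, "rz": 0},
    {"grip": 1, "x": 0.0052, "y": -0.0114, "z": 0, "rx": 0, "ry": 0, "rz": 0},
    {"grip": 1, "x": 0.0036, "y": -0.012, "z": 0, "rx": 0, "ry": 0, "rz": 0},
    {"grip": 1, "x": 0.0019, "y": -0.0124, "z": 0, "rx": 0, "ry": 0, "rz": 0},
    {"grip": 1, "x": 0.0001, "y": -0.0126, "z": 0, "rx": 0, "ry": 0, "rz": 0},
    {"grip": 1, "x": -0.0016, "y": -0.0124, "z": 0, "rx": 0, "ry": 0, "rz": 0},
    {"grip": 1, "x": -0.0033, "y": -0.0121, "z": 0, "rx": 0, "ry": 0, "rz": 0},
    {"grip": 1, "x": -0.005, "y": -0.0115, "z": 0, "rx": 0, "ry": 0, "rz": 0},
    {"grip": 1, "x": 0, "y": 0, "z": 0, "rx": 0, "ry": 0, "rz": 0},
    {"grip": 1, "x": 0, "y": 0, "z": 0, "rx": 0, "ry": 0, "rz": 0},
  ],
)

```text
time_s: 8.07
position: [0.5739, 0.2204, 0.1456]
tool_rot: [[-0.002, 1.0, -0.0], [1.0, 0.002, 0.001], [0.001, -0.0, -1.0]]
ft_force: [-2.8, 4.6, 3.6]
grip_width: 0.0171
```

>>> play_rows(
  commands=[
    {"grip": -1, "x": 0, "y": 0, "z": 0, "rx": 0, "ry": 0, "rz": 0},
    {"grip": -1, "x": 0, "y": 0, "z": 0, "rx": 0, "ry": 0, "rz": 0},
    {"grip": -1, "x": 0, "y": 0, "z": 0, "rx": 0, "ry": 0, "rz": 0},
    {"grip": -1, "x": 0, "y": 0, "z": 0, "rx": 0, "ry": 0, "rz": 0},
    {"grip": -1, "x": 0, "y": 0, "z": -0.03, "rx": 0, "ry": 0, "rz": 0},
    {"grip": -1, "x": 0, "y": 0, "z": -0.05, "rx": 0, "ry": 0, "rz": 0},
    {"grip": -1, "x": 0, "y": 0, "z": -0.05, "rx": 0, "ry": 0, "rz": 0},
    {"grip": -1, "x": 0, "y": -0.06, "z": 0, "rx": 0, "ry": 0, "rz": 0},
    {"grip": -1, "x": 0, "y": -0.06, "z": 0, "rx": 0, "ry": 0, "rz": 0},
    {"grip": -1, "x": 0, "y": 0, "z": 0, "rx": 0, "ry": 0, "rz": 0},
  ],
)

```text
time_s: 9.32
position: [0.4503, 0.2195, 0.2758]
tool_rot: [[-0.004, 1.0, -0.001], [1.0, 0.004, -0.0], [-0.0, -0.001, -1.0]]
ft_force: [1.1, 0.3, 0.2]
grip_width: 0.0851
```

```bash
cat > lev.py <<'E'
from h import *
pv=np.array([.6154,.1397])
for n in ["scene","side"]:
    im,P=cloud(n); X=P.reshape(-1,3)
    w=(abs(X[:,0]-.62)<.2)&(abs(X[:,1]-.1)<.2)
    k=X[w&(X[:,2]>.186)&(X[:,2]<.198)][:,:2];
    d=k-pv;r=np.hypot(*d.T);d=d[(r>.04)&(r<.14)]
    a=np.degrees(np.arctan2(d[:,1],d[:,0]));print(n,"keeper ang",np.median(a),len(a),"-> rad",np.radians(np.median(a)+91.3))
    s=X[w&(X[:,2]>.145)&(X[:,2]<.158)&(np.hypot(X[:,0]-.6127,X[:,1]-.0246)<.02)]
    t=X[w&(X[:,2]>.167)&(X[:,2]<.176)&(np.hypot(X[:,0]-.6127,X[:,1]-.0246)<.02)]
    if len(s)>5: print(n,"shaft fit",fitc(s[:,:2],.01),len(s),"top",t.mean(0),len(t))
    c=im["color"];u,v=map(int,pix(im,(.61,.08,.1)));a=max(0,u-100);b=max(0,v-75)
    cv2.imwrite(f"pics/_{n}.png",cv2.resize(c[b:b+150,a:a+200],(400,300),interpolation=cv2.INTER_CUBIC))
import time
fn=f"pics/lev{int(time.time())}.png"
cv2.imwrite(fn,np.hstack([cv2.imread("pics/_scene.png"),cv2.imread("pics/_side.png")]));print(fn)
E
python3 lev.py
```

```text
scene keeper ang -22.019349718769682 496 -> rad 1.2091754553302045
scene shaft fit [0.6125971  0.02518426] 39 top [0.61554743 0.02508369 0.17012532] 28
side keeper ang -21.602298315911987 414 -> rad 1.2164543754601325
side shaft fit [0.61193684 0.02444048] 24 top [0.61100603 0.02744944 0.17177524] 30
pics/lev1796605262.png
```

```bash
cat > tray.py <<'E'
from h import *
for n in ["scene","side"]:
    im,P=cloud(n); X=P.reshape(-1,3)
    k=X[(abs(X[:,0]-.60)<.12)&(abs(X[:,1]+.37)<.12)&(X[:,2]>.024)&(X[:,2]<.036)][:,:2]
    print(n,cv2.minAreaRect((k*1000).astype(np.float32)),len(k))
E
python3 tray.py
```

```text
scene ((601.7666015625, -361.2727355957031), (122.28131866455078, 122.83222198486328), 81.76327514648438) 340
side ((0.0, 0.0), (0.0, 0.0), 0.0) 0
```

>>> play_rows(
  commands=[
    {"grip": -1, "x": -0.05, "y": 0.04, "z": 0, "rx": 0, "ry": 0, "rz": 0},
    {"grip": -1, "x": -0.05, "y": 0.04, "z": 0, "rx": 0, "ry": 0, "rz": 0},
    {"grip": -1, "x": -0.05, "y": 0.04, "z": 0, "rx": 0, "ry": 0, "rz": 0},
    {"grip": -1, "x": -0.045, "y": 0.042, "z": 0, "rx": 0, "ry": 0, "rz": 0},
    {"grip": -1, "x": 0, "y": 0, "z": 0, "rx": 0, "ry": 0, "rz": 0},
    {"grip": -1, "x": 0, "y": 0, "z": 0, "rx": 0, "ry": 0, "rz": 0},
  ],
)

```text
time_s: 10.28
position: [0.614, 0.0281, 0.2746]
tool_rot: [[-0.001, 1.0, -0.001], [1.0, 0.001, 0.0], [0.0, -0.001, -1.0]]
ft_force: [0.8, 0.3, -0.4]
grip_width: 0.0853
```

View pics/lev1796605262.png

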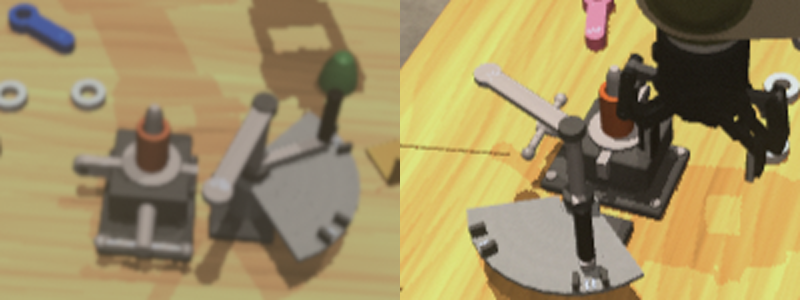

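>>> play_rows(
  commands=[
    {"grip": -1, "x": -0.0033, "y": -0.0015, "z": 0, "rx": 0, "ry": 0, "rz": 0},
    {"grip": -1, "x": 0, "y": 0, "z": 0.04, "rx": 0, "ry": 0, "rz": 0},
    {"grip": -1, "x": 0, "y": 0, "z": 0.04, "rx": 0, "ry": 0, "rz": 0},
    {"grip": -1, "x": 0, "y": 0, "z": 0.04, "rx": 0, "ry": 0, "rz": 0},
    {"grip": -1, "x": 0, "y": 0, "z": 0.0325, "rx": 0, "ry": 0, "rz": 0},
    {"grip": -1, "x": 0, "y": 0, "z": 0, "rx": 0, "ry": 0, "rz": 0},
    {"grip": -1, "x": 0, "y": 0, "z": 0, "rx": 0, "ry": 0, "rz": 0},
  ],
)

```text
time_s: 11.15
position: [0.6126, 0.0254, 0.1246]
tool_rot: [[-0.003, 1.0, 0.003], [1.0, 0.003, -0.0], [-0.0, 0.003, -1.0]]
ft_force: [0.7, -0.1, -0.0]
grip_width: 0.0856
```

>>> play_rows(
  commands=[
    {"grip": 1, "x": 0, "y": 0, "z": 0, "rx": 0, "ry": 0, "rz": 0},
    {"grip": 1, "x": 0, "y": 0, "z": 0, "rx": 0, "ry": 0, "rz": 0},
    {"grip": 1, "x": 0, "y": 0, "z": 0, "rx": 0, "ry": 0, "rz": 0},
    {"grip": 1, "x": 0, "y": 0, "z": 0, "rx": 0, "ry": 0, "rz": 0},
    {"grip": 1, "x": 0, "y": 0, "z": 0, "rx": 0, "ry": 0, "rz": 0},
    {"grip": 1, "x": 0, "y": 0, "z": 0, "rx": 0, "ry": 0, "rz": 0},
  ],
  squeeze=40,
)

```text
time_s: 11.9
position: [0.6123, 0.025, 0.1237]
tool_rot: [[-0.002, 1.0, 0.001], [1.0, 0.002, -0.0], [-0.0, 0.001, -1.0]]
ft_force: [-1.1, -0.0, 5.6]
grip_width: 0.0375
```

>>> play_rows(
  commands=[
    {"grip": 1, "x": 0, "y": 0, "z": -0.025, "rx": 0, "ry": 0, "rz": 0},
    {"grip": 1, "x": 0, "y": 0, "z": -0.03, "rx": 0, "ry": 0, "rz": 0},
    {"grip": 1, "x": 0, "y": 0, "z": -0.03, "rx": 0, "ry": 0, "rz": 0},
    {"grip": 1, "x": 0, "y": 0, "z": -0.03, "rx": 0, "ry": 0, "rz": 0},
    {"grip": 1, "x": 0, "y": 0, "z": 0, "rx": 0, "ry": 0, "rz": 0},
    {"grip": 1, "x": -0.05, "y": -0.001, "z": 0, "rx": 0, "ry": 0, "rz": 0},
    {"grip": 1, "x": -0.06, "y": -0.002, "z": 0, "rx": 0, "ry": 0, "rz": 0},
    {"grip": 1, "x": -0.06, "y": -0.002, "z": 0, "rx": 0, "ry": 0, "rz": 0},
    {"grip": 1, "x": -0.06, "y": -0.002, "z": 0, "rx": 0, "ry": 0, "rz": 0},
    {"grip": 1, "x": -0.06, "y": -0.002, "z": 0, "rx": 0, "ry": 0, "rz": 0},
    {"grip": 1, "x": -0.06, "y": -0.001, "z": 0, "rx": 0, "ry": 0, "rz": 0},
    {"grip": 1, "x": -0.036, "y": 0, "z": 0, "rx": 0, "ry": 0, "rz": 0},
  ],
)

```text
time_s: 13.4
position: [0.6018, -0.3637, 0.2353]
tool_rot: [[0.0, 1.0, -0.003], [1.0, -0.0, 0.002], [0.002, -0.003, -1.0]]
ft_force: [0.8, -0.8, -1.7]
grip_width: 0.0375
```

>>> play_rows(
  commands=[
    {"grip": 1, "x": 0, "y": 0, "z": 0.05, "rx": 0, "ry": 0, "rz": 0},
    {"grip": 1, "x": 0, "y": 0, "z": 0.05, "rx": 0, "ry": 0, "rz": 0},
    {"grip": 1, "x": 0, "y": 0, "z": 0.05, "rx": 0, "ry": 0, "rz": 0},
    {"grip": 1, "x": 0, "y": 0, "z": 0, "rx": 0, "ry": 0, "rz": 0},
    {"grip": 1, "x": 0, "y": 0, "z": 0, "rx": 0, "ry": 0, "rz": 0},
  ],
)

```text
time_s: 14.02
position: [0.6034, -0.3614, 0.0894]
tool_rot: [[-0.002, 1.0, 0.002], [1.0, 0.002, -0.001], [-0.001, 0.002, -1.0]]
ft_force: [-0.0, -0.1, -0.4]
grip_width: 0.0378
```

```bash
python3 tray.py
python3 - <<'E'
from h import *
a=optics.get_image("scene")["color"][200:380,80:320];b=optics.get_image("side")["color"][80:260,220:460]
cv2.imwrite("pics/tray1.png",cv2.resize(np.hstack([a,b]),None,fx=1.66,fy=1.66))
E
```

```text
scene ((600.3781127929688, -361.7576904296875), (122.08479309082031, 124.62896728515625), 81.5205078125) 297
side ((599.7677001953125, -360.70220947265625), (128.64422607421875, 122.7051010131836), 81.22457885742188) 264
```

View pics/tray1.png

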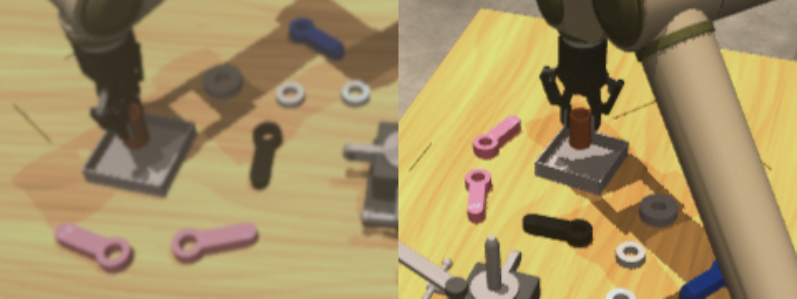

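>>> play_rows(
  commands=[
    {"grip": 1, "x": 0, "y": -0.002, "z": 0.02, "rx": 0, "ry": 0, "rz": 0},
    {"grip": 1, "x": 0, "y": 0, "z": 0.015, "rx": 0, "ry": 0, "rz": 0},
    {"grip": 1, "x": 0, "y": 0, "z": 0.005, "rx": 0, "ry": 0, "rz": 0},
    {"grip": 1, "x": 0, "y": 0, "z": 0, "rx": 0, "ry": 0, "rz": 0},
    {"grip": 0, "x": 0, "y": 0, "z": 0, "rx": 0, "ry": 0, "rz": 0},
    {"grip": -0.4, "x": 0, "y": 0, "z": 0, "rx": 0, "ry": 0, "rz": 0},
    {"grip": -0.4, "x": 0, "y": 0, "z": 0, "rx": 0, "ry": 0, "rz": 0},
  ],
)

```text
time_s: 15.1
position: [0.601, -0.361, 0.0482]
tool_rot: [[-0.002, 1.0, 0.001], [1.0, 0.002, -0.0], [-0.0, 0.001, -1.0]]
ft_force: [0.4, -0.3, 0.6]
grip_width: 0.0604
```

>>> play_rows(
  commands=[
    {"grip": -0.4, "x": 0, "y": 0, "z": -0.03, "rx": 0, "ry": 0, "rz": 0},
    {"grip": -1, "x": 0, "y": 0, "z": -0.06, "rx": 0, "ry": 0, "rz": 0},
    {"grip": -1, "x": 0, "y": 0, "z": -0.06, "rx": 0, "ry": 0, "rz": 0},
    {"grip": -1, "x": 0, "y": 0, "z": -0.05, "rx": 0, "ry": 0, "rz": 0},
    {"grip": -1, "x": 0, "y": -0.05, "z": 0, "rx": 0, "ry": 0, "rz": 0},
    {"grip": -1, "x": 0, "y": -0.05, "z": 0, "rx": 0, "ry": 0, "rz": 0},
    {"grip": -1, "x": 0, "y": -0.05, "z": 0, "rx": 0, "ry": 0, "rz": 0},
    {"grip": -1, "x": 0, "y": 0, "z": 0, "rx": 0, "ry": 0, "rz": 0},
    {"grip": -1, "x": 0, "y": 0, "z": 0, "rx": 0, "ry": 0, "rz": 0},
  ],
)

```text
time_s: 16.23
position: [0.4513, -0.3615, 0.2483]
tool_rot: [[-0.002, 1.0, 0.001], [1.0, 0.002, -0.001], [-0.001, 0.001, -1.0]]
ft_force: [0.2, -0.6, -0.1]
grip_width: 0.0853
```

```bash
cat > look.py <<'E'
from h import *
import time,sys
ims=[];
PR={"collar":((.448,-.276),.02,.031),"s1":((.465,-.1655),.016,.023),"s2":((.454,-.064),.016,.023)}
for n in ["scene","side"]:
    im,P=cloud(n);X=P.reshape(-1,3)
    for nm,(c,h,R) in PR.items():
        c=np.array(c)
        for _ in range(3):
            d=np.hypot(*(X[:,:2]-c).T)
            s=X[(d<R+.02)&(X[:,2]>h-.005)&(X[:,2]<h+.006)]
            if len(s)<20: break
            lo,hi=np.percentile(s[:,:2],[1,99],axis=0);c=(lo+hi)/2
        if len(s)<20: print(n,nm,"none");continue
        q=s[:,:2];a=np.arctan2(*(q-c).T[::-1]);r=np.hypot(*(q-c).T)
        b=[];bi=[]
        for x in np.arange(-3.14,3.1,.25):
            m=(a>=x)&(a<x+.25)
            if m.sum(): b.append(q[m][np.argmax(r[m])]);bi.append(q[m][np.argmin(r[m])])
        print(n,nm,len(s),"ext",c.round(4),(hi-lo).round(4),"outer",fitc(np.array(b)).round(4),"inner",fitc(np.array(bi)).round(4),"z",np.median(s[:,2]).round(4))
    ims.append(im["color"])
fn=f"pics/look{int(time.time())}.png"
cv2.imwrite(fn,cv2.resize(np.hstack([ims[0][180:380,80:400],ims[1][100:300,180:500]]),None,fx=1.25,fy=1.25));print(fn)
E
python3 look.py
```

```text
scene collar 295 ext [ 0.4491 -0.2767] [0.0593 0.058 ] outer [ 0.4492 -0.2767  0.0306] inner [ 0.4492 -0.2769  0.0122] z 0.0187
scene s1 148 ext [ 0.4661 -0.1656] [0.0435 0.0423] outer [ 0.4666 -0.1659  0.022 ] inner [ 0.4667 -0.165   0.0129] z 0.0146
scene s2 150 ext [ 0.4551 -0.0637] [0.0466 0.0424] outer [ 0.455  -0.0641  0.0222] inner [ 0.455  -0.0641  0.0126] z 0.0144
side collar 285 ext [ 0.4469 -0.277 ] [0.0577 0.0626] outer [ 0.4469 -0.2759  0.0312] inner [ 0.446  -0.2756  0.0118] z 0.0201
side s1 166 ext [ 0.4636 -0.1653] [0.0433 0.0472] outer [ 0.4639 -0.1653  0.0232] inner [ 0.4641 -0.164   0.0131] z 0.0162
side s2 191 ext [ 0.4516 -0.0632] [0.0433 0.0488] outer [ 0.4521 -0.0637  0.0228] inner [ 0.4523 -0.0633  0.0126] z 0.0158
pics/look1796605381.png
```

View pics/look1796605381.png

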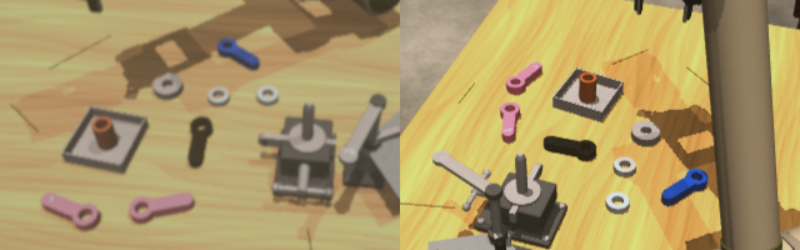

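>>> play_rows(
  commands=[
    {"grip": -1, "x": 0.045, "y": -0.002, "z": 0, "rx": 0, "ry": 0, "rz": 0},
    {"grip": -1, "x": 0.04, "y": -0.0015, "z": 0, "rx": 0, "ry": 0, "rz": 0},
    {"grip": -1, "x": 0, "y": 0, "z": 0.06, "rx": 0, "ry": 0, "rz": 0},
    {"grip": -1, "x": 0, "y": 0, "z": 0.06, "rx": 0, "ry": 0, "rz": 0},
    {"grip": -1, "x": 0, "y": 0, "z": 0.06, "rx": 0, "ry": 0, "rz": 0},
    {"grip": -1, "x": 0, "y": 0, "z": 0.03, "rx": 0, "ry": 0, "rz": 0},
    {"grip": -1, "x": 0, "y": 0, "z": 0, "rx": 0, "ry": 0, "rz": 0},
    {"grip": -1, "x": 0, "y": 0, "z": 0, "rx": 0, "ry": 0, "rz": 0},
  ],
)

```text
time_s: 17.32
position: [0.4482, -0.2767, 0.0389]
tool_rot: [[-0.003, 1.0, 0.002], [1.0, 0.003, -0.001], [-0.001, 0.002, -1.0]]
ft_force: [0.3, -0.0, 0.5]
grip_width: 0.0853
```

>>> play_rows(
  commands=[
    {"grip": -1, "x": 0, "y": 0, "z": 0.012, "rx": 0, "ry": 0, "rz": 0},
    {"grip": -1, "x": 0, "y": 0, "z": 0.009, "rx": 0, "ry": 0, "rz": 0},
    {"grip": -1, "x": 0, "y": 0, "z": 0, "rx": 0, "ry": 0, "rz": 0},
    {"grip": 1, "x": 0, "y": 0, "z": 0, "rx": 0, "ry": 0, "rz": 0},
    {"grip": 1, "x": 0, "y": 0, "z": 0, "rx": 0, "ry": 0, "rz": 0},
    {"grip": 1, "x": 0, "y": 0, "z": 0, "rx": 0, "ry": 0, "rz": 0},
    {"grip": 1, "x": 0, "y": 0, "z": 0, "rx": 0, "ry": 0, "rz": 0},
    {"grip": 1, "x": 0, "y": 0, "z": 0, "rx": 0, "ry": 0, "rz": 0},
  ],
  squeeze=50,
)

```text
time_s: 18.32
position: [0.4472, -0.2764, 0.0178]
tool_rot: [[-0.002, 1.0, 0.001], [1.0, 0.002, -0.001], [-0.001, 0.001, -1.0]]
ft_force: [-1.8, 1.7, 8.6]
grip_width: 0.0603
```

>>> play_rows(
  commands=[
    {"grip": 1, "x": 0, "y": 0, "z": -0.03, "rx": 0, "ry": 0, "rz": 0},
    {"grip": 1, "x": 0, "y": 0, "z": -0.05, "rx": 0, "ry": 0, "rz": 0},
    {"grip": 1, "x": 0, "y": 0, "z": -0.06, "rx": 0, "ry": 0, "rz": 0},
    {"grip": 1, "x": 0, "y": 0, "z": -0.05, "rx": 0, "ry": 0, "rz": 0},
    {"grip": 1, "x": 0, "y": 0, "z": 0, "rx": 0, "ry": 0, "rz": 0},
    {"grip": 1, "x": 0, "y": 0, "z": 0, "rx": 0, "ry": 0, "rz": 0},
  ],
)

```text
time_s: 19.08
position: [0.4467, -0.2758, 0.2059]
tool_rot: [[-0.002, 1.0, -0.001], [1.0, 0.002, 0.001], [0.001, -0.001, -1.0]]
ft_force: [-0.7, 0.3, -1.2]
grip_width: 0.0598
```

```bash
cat > held.py <<'E'
from h import *
import time
s=env.observe();p=s["position"];print(p.round(4),s["ft_force"].round(2),s["grip_width"])
ims=[]
for n in ["scene","side","wrist"]:
    im=optics.get_image(n);c=im["color"]
    if n!="wrist":
        u,v=map(int,pix(im,p));a=min(max(0,u-60),520);b=min(max(0,v-60),360);c=c[b:b+120,a:a+120]
        c=cv2.resize(c,(260,260),interpolation=cv2.INTER_CUBIC)
    else: c=cv2.resize(c,(347,260))
    ims.append(c)
fn=f"pics/held{int(time.time())}.png";cv2.imwrite(fn,np.hstack(ims)[:, :800]);print(fn)
E
python3 held.py
```

```text
[ 0.4467 -0.2758  0.2059] [-0.67  0.31 -1.2 ] 0.05983540074625861
pics/held1796605452.png
```

```bash
python3 - <<'E'
from h import *
cv2.imwrite("pics/w1.png",optics.get_image("wrist")["color"])
E
ls pics | tail -1
```

```text
wrist0.png
```

View pics/held1796605452.png

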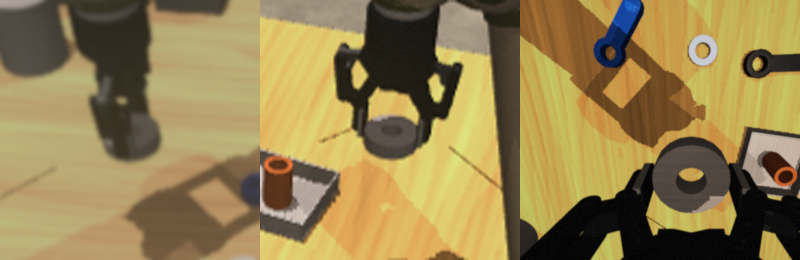

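View pics/w1.png

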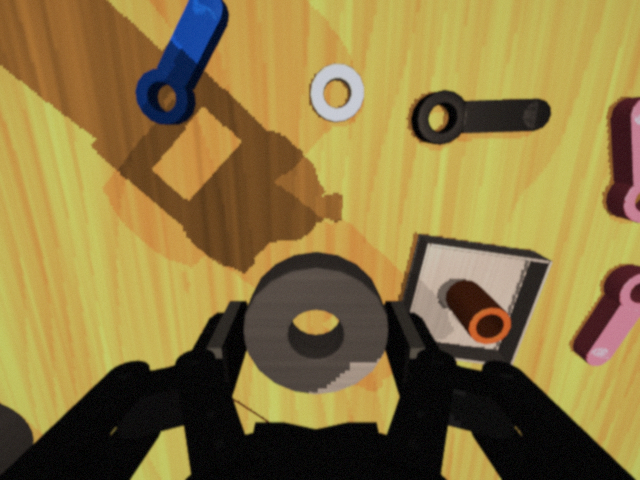

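```bash
cat > hf.py <<'E'
from h import *
import sys
# fit held ring top face in tool frame: args R_outer
def held(R):
    s=env.observe();im,P=cloud("wrist")
    T=s["tool_rot"];Q=(P-s["position"])@T   # tool coords
    X=Q.reshape(-1,3);X=X[np.isfinite(X[:,0])]
    m=(np.hypot(X[:,0],X[:,1])<R+.008)&(abs(X[:,2])<.04)&(abs(X[:,1])<R-.001)
    Y=X[m]
    h,e=np.histogram(Y[:,2],bins=np.arange(-.04,.04,.001));z0=e[np.argmax(h)]+.0005
    F=Y[abs(Y[:,2]-z0)<.0025]
    # plane
    A=np.c_[F[:,:2],np.ones(len(F))];pl=np.linalg.lstsq(A,F[:,2],rcond=None)[0]
    q=F[:,:2];c=np.median(q,0)
    for _ in range(3):
        a=np.arctan2(*(q-c).T[::-1]);r=np.hypot(*(q-c).T);bi=[];bo=[]
        for x in np.arange(-3.14,3.1,.15):
            k=(a>=x)&(a<x+.15)
            if k.sum(): bi.append(q[k][np.argmin(r[k])]);bo.append(q[k][np.argmax(r[k])])
        fi=fitc(np.array(bi));c=fi[:2]
    print("topface z tool",z0.round(4),"tilt",pl[:2].round(3),"inner",fi.round(4),"outer",fitc(np.array(bo)).round(4),len(F))
    w=s["position"]+T@np.array([fi[0],fi[1],z0]);print("bore world",w.round(4))
    return im
if __name__=="__main__": held(float(sys.argv[1]))
E
python3 hf.py .031
```

```text
topface z tool -0.0035 tilt [0.003 0.001] inner [-0.0002 -0.0011  0.0114] outer [-0.0005 -0.0008  0.0308] 12727
bore world [ 0.4458 -0.2762  0.209 ]
```

>>> play_rows(
  commands=[
    {"grip": 1, "x": 0, "y": 0, "z": -0.02, "rx": 0, "ry": 0, "rz": 0},
    {"grip": 1, "x": 0.04, "y": 0.033, "z": 0, "rx": 0, "ry": 0, "rz": 0},
    {"grip": 1, "x": 0.04, "y": 0.033, "z": 0, "rx": 0, "ry": 0, "rz": 0},
    {"grip": 1, "x": 0.04, "y": 0.033, "z": 0, "rx": 0, "ry": 0, "rz": 0},
    {"grip": 1, "x": 0.04, "y": 0.033, "z": 0, "rx": 0, "ry": 0, "rz": 0},
    {"grip": 1, "x": 0.04, "y": 0.033, "z": 0, "rx": 0, "ry": 0, "rz": 0},
    {"grip": 1, "x": 0, "y": 0, "z": 0, "rx": 0, "ry": 0, "rz": 0},
    {"grip": 1, "x": 0, "y": 0, "z": 0, "rx": 0, "ry": 0, "rz": 0},
  ],
)

```text
time_s: 20.32
position: [0.6115, -0.0761, 0.2261]
tool_rot: [[-0.002, 1.0, -0.001], [1.0, 0.002, 0.0], [0.0, -0.001, -1.0]]
ft_force: [-0.5, -0.1, -1.8]
grip_width: 0.0599
```

```bash
cat > sf.py <<'E'
from h import *
import hf,sys
im=hf.held(float(sys.argv[1]))
im,P=cloud("wrist",im)
X=P.reshape(-1,3);c=np.array([.6123,.0248])
d=np.hypot(*(X[:,:2]-c).T)
zlo=float(sys.argv[2]) if len(sys.argv)>2 else .11
s=X[(d<.02)&(X[:,2]>zlo)&(X[:,2]<.158)];t=X[(d<.02)&(X[:,2]>.169)&(X[:,2]<.176)]
print("shaft cyl",fitc(s[:,:2],.01).round(4),len(s),"top",t.mean(0).round(4),t[:,2].max().round(4) if len(t) else 0,len(t))
m=(d>.013)&(d<.033)&(X[:,2]>.076)&(X[:,2]<.15);print("z around",np.nanmedian(X[m][:,2]),m.sum())
import time
fn=f"pics/sf{int(time.time())}.png";cv2.imwrite(fn,im["color"]);print(fn)
E
python3 sf.py .031
```

```text
topface z tool -0.0035 tilt [0.003 0.001] inner [-0.0003 -0.0012  0.0114] outer [-0.0005 -0.0008  0.0308] 12676
bore world [ 0.6103 -0.0764  0.2296]
shaft cyl [0.611  0.0254] 92 top [0.6109 0.0249 0.1724] 0.1758 639
z around 0.08141910990213738 5256
pics/sf1796605503.png
```

>>> play_rows(
  commands=[
    {"grip": 1, "x": 0.05, "y": 0.0004, "z": 0, "rx": 0, "ry": 0, "rz": 0},
    {"grip": 1, "x": 0.0516, "y": 0.0003, "z": 0, "rx": 0, "ry": 0, "rz": 0},
    {"grip": 1, "x": 0, "y": 0, "z": 0, "rx": 0, "ry": 0, "rz": 0},
    {"grip": 1, "x": 0, "y": 0, "z": 0.02, "rx": 0, "ry": 0, "rz": 0},
    {"grip": 1, "x": 0, "y": 0, "z": 0.015, "rx": 0, "ry": 0, "rz": 0},
    {"grip": 1, "x": 0, "y": 0, "z": 0.01, "rx": 0, "ry": 0, "rz": 0},
    {"grip": 1, "x": 0, "y": 0, "z": 0.01, "rx": 0, "ry": 0, "rz": 0},
    {"grip": 1, "x": 0, "y": 0, "z": 0, "rx": 0, "ry": 0, "rz": 0},
  ],
)

```text
time_s: 21.38
position: [0.612, 0.0254, 0.1712]
tool_rot: [[-0.002, 1.0, -0.001], [1.0, 0.002, 0.0], [0.0, -0.001, -1.0]]
ft_force: [0.8, -0.1, -1.5]
grip_width: 0.0599
```

```bash
python3 held.py
```

```text
[0.612  0.0254 0.1712] [ 0.84 -0.13 -1.47] 0.059925262450132404
pics/held1796605524.png
```

>>> play_rows(
  commands=[
    {"grip": 1, "x": 0, "y": 0, "z": 0.015, "rx": 0, "ry": 0, "rz": 0},
    {"grip": 1, "x": 0, "y": 0, "z": 0.015, "rx": 0, "ry": 0, "rz": 0},
    {"grip": 1, "x": 0, "y": 0, "z": 0.014, "rx": 0, "ry": 0, "rz": 0},
    {"grip": 1, "x": 0, "y": 0, "z": 0.008, "rx": 0, "ry": 0, "rz": 0},
    {"grip": 1, "x": 0, "y": 0, "z": 0, "rx": 0, "ry": 0, "rz": 0},
    {"grip": 1, "x": 0, "y": 0, "z": 0, "rx": 0, "ry": 0, "rz": 0},
  ],
)

```text
time_s: 22.28
position: [0.6125, 0.0256, 0.1203]
tool_rot: [[-0.002, 1.0, 0.001], [1.0, 0.002, -0.0], [-0.0, 0.001, -1.0]]
ft_force: [-0.3, 0.3, -1.6]
grip_width: 0.0602
```

```bash
python3 held.py
```

```text
[0.6125 0.0256 0.1203] [-0.26  0.27 -1.6 ] 0.060240840508182264
pics/held1796605542.png
```

View pics/held1796605542.png

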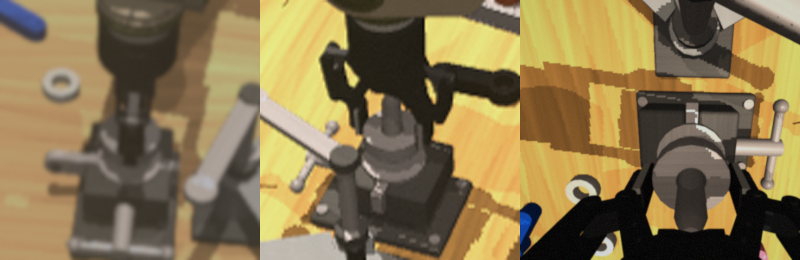

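>>> play_rows(
  commands=[
    {"grip": -1, "x": 0, "y": 0, "z": 0, "rx": 0, "ry": 0, "rz": 0},
    {"grip": -1, "x": 0, "y": 0, "z": 0, "rx": 0, "ry": 0, "rz": 0},
    {"grip": -1, "x": 0, "y": 0, "z": 0, "rx": 0, "ry": 0, "rz": 0},
    {"grip": -1, "x": 0, "y": 0, "z": 0, "rx": 0, "ry": 0, "rz": 0},
    {"grip": -1, "x": 0, "y": 0, "z": -0.04, "rx": 0, "ry": 0, "rz": 0},
    {"grip": -1, "x": 0, "y": 0, "z": -0.05, "rx": 0, "ry": 0, "rz": 0},
    {"grip": -1, "x": 0, "y": 0, "z": -0.03, "rx": 0, "ry": 0, "rz": 0},
    {"grip": -1, "x": -0.05, "y": 0, "z": 0, "rx": 0, "ry": 0, "rz": 0},
    {"grip": -1, "x": -0.05, "y": 0, "z": 0, "rx": 0, "ry": 0, "rz": 0},
    {"grip": -1, "x": 0, "y": 0, "z": 0, "rx": 0, "ry": 0, "rz": 0},
    {"grip": -1, "x": 0, "y": 0, "z": 0, "rx": 0, "ry": 0, "rz": 0},
  ],
)

```text
time_s: 23.8
position: [0.6124, -0.074, 0.2398]
tool_rot: [[-0.002, 1.0, -0.0], [1.0, 0.002, 0.0], [0.0, -0.0, -1.0]]
ft_force: [0.7, 0.3, 0.1]
grip_width: 0.0857
```

```bash
cat > stk.py <<'E'
from h import *
import time
for n in ["wrist","scene","side"]:
    im,P=cloud(n);X=P.reshape(-1,3);c=np.array([.6118,.025]);d=np.hypot(*(X[:,:2]-c).T)
    m=(d>.0125)&(d<.029)&(X[:,2]>.07)&(X[:,2]<.17);z=X[m][:,2]
    h,e=np.histogram(z,bins=np.arange(.07,.17,.002));i=np.argsort(-h)[:3];
    F=X[m][abs(z-e[i[0]]-.001)<.004]
    pl=np.linalg.lstsq(np.c_[F[:,:2],np.ones(len(F))],F[:,2],rcond=None)[0]
    lo,hi=np.percentile(F[:,:2],[1,99],axis=0)
    print(n,[(e[j].round(3),h[j]) for j in i],"z",np.median(F[:,2]).round(4),"tilt",pl[:2].round(3),"mid",((lo+hi)/2).round(4))
    if n=="wrist": w=im["color"]
fn=f"pics/stk{int(time.time())}.png";cv2.imwrite(fn,w);print(fn)
E
python3 stk.py; python3 look.py
```

```text
wrist [(np.float64(0.1), np.int64(3234)), (np.float64(0.102), np.int64(895)), (np.float64(0.098), np.int64(113))] z 0.1014 tilt [-0.001  0.   ] mid [0.6119 0.0251]
scene [(np.float64(0.098), np.int64(141)), (np.float64(0.1), np.int64(62)), (np.float64(0.096), np.int64(60))] z 0.0989 tilt [ 0.008 -0.011] mid [0.6136 0.0249]
side [(np.float64(0.1), np.int64(117)), (np.float64(0.098), np.int64(50)), (np.float64(0.102), np.int64(50))] z 0.1011 tilt [0.002 0.009] mid [0.6112 0.0253]
pics/stk1796605571.png
scene collar none
scene s1 148 ext [ 0.467  -0.1652] [0.0446 0.0427] outer [ 0.467  -0.1657  0.0221] inner [ 0.466  -0.1652  0.012 ] z 0.0145
scene s2 143 ext [ 0.4542 -0.0636] [0.0451 0.0424] outer [ 0.4552 -0.0639  0.022 ] inner [ 0.4544 -0.0644  0.0131] z 0.0145
side collar none
side s1 168 ext [ 0.4636 -0.1655] [0.0437 0.0483] outer [ 0.4642 -0.1656  0.0231] inner [ 0.4649 -0.1649  0.0118] z 0.0162
side s2 187 ext [ 0.4518 -0.0637] [0.0415 0.0457] outer [ 0.4519 -0.0638  0.0226] inner [ 0.4527 -0.0633  0.0122] z 0.0161
pics/look1796605578.png
```

>>> play_rows(
  commands=[
    {"grip": -1, "x": 0.003, "y": -0.053, "z": 0, "rx": 0, "ry": 0, "rz": 0},
    {"grip": -1, "x": 0.003, "y": -0.053, "z": 0, "rx": 0, "ry": 0, "rz": 0},
    {"grip": -1, "x": 0.004, "y": -0.053, "z": 0.04, "rx": 0, "ry": 0, "rz": 0},
    {"grip": -1, "x": 0, "y": 0, "z": 0.06, "rx": 0, "ry": 0, "rz": 0},
    {"grip": -1, "x": 0, "y": 0, "z": 0.06, "rx": 0, "ry": 0, "rz": 0},
    {"grip": -1, "x": 0, "y": 0, "z": 0.04, "rx": 0, "ry": 0, "rz": 0},
    {"grip": -1, "x": 0, "y": 0, "z": 0.015, "rx": 0, "ry": 0, "rz": 0},
    {"grip": -1, "x": 0, "y": 0, "z": 0, "rx": 0, "ry": 0, "rz": 0},
    {"grip": -1, "x": 0, "y": 0, "z": 0, "rx": 0, "ry": 0, "rz": 0},
  ],
)

```text
time_s: 25.18
position: [0.4572, -0.0649, 0.028]
tool_rot: [[-0.002, 1.0, 0.001], [1.0, 0.002, -0.001], [-0.001, 0.001, -1.0]]
ft_force: [0.4, -0.1, 0.0]
grip_width: 0.0851
```

>>> play_rows(
  commands=[
    {"grip": -1, "x": 0.001, "y": -0.0037, "z": 0.003, "rx": 0, "ry": 0, "rz": 0},
    {"grip": -1, "x": 0, "y": 0, "z": 0.011, "rx": 0, "ry": 0, "rz": 0},
    {"grip": -1, "x": 0, "y": 0, "z": 0, "rx": 0, "ry": 0, "rz": 0},
    {"grip": 1, "x": 0, "y": 0, "z": 0, "rx": 0, "ry": 0, "rz": 0},
    {"grip": 1, "x": 0, "y": 0, "z": 0, "rx": 0, "ry": 0, "rz": 0},
    {"grip": 1, "x": 0, "y": 0, "z": 0, "rx": 0, "ry": 0, "rz": 0},
    {"grip": 1, "x": 0, "y": 0, "z": 0, "rx": 0, "ry": 0, "rz": 0},
    {"grip": 1, "x": 0, "y": 0, "z": 0, "rx": 0, "ry": 0, "rz": 0},
  ],
  squeeze=40,
)

```text
time_s: 26.18
position: [0.4531, -0.0639, 0.0136]
tool_rot: [[-0.002, 1.0, 0.001], [1.0, 0.002, -0.0], [-0.0, 0.001, -1.0]]
ft_force: [-1.1, 0.7, 6.0]
grip_width: 0.0435
```

>>> play_rows(
  commands=[
    {"grip": 1, "x": 0, "y": 0, "z": -0.03, "rx": 0, "ry": 0, "rz": 0},
    {"grip": 1, "x": 0, "y": 0, "z": -0.05, "rx": 0, "ry": 0, "rz": 0},
    {"grip": 1, "x": 0, "y": 0, "z": -0.06, "rx": 0, "ry": 0, "rz": 0},
    {"grip": 1, "x": 0, "y": 0, "z": -0.06, "rx": 0, "ry": 0, "rz": 0},
    {"grip": 1, "x": -0.004, "y": 0.05, "z": -0.01, "rx": 0, "ry": 0, "rz": 0},
    {"grip": 1, "x": -0.004, "y": 0.054, "z": 0, "rx": 0, "ry": 0, "rz": 0},
    {"grip": 1, "x": -0.004, "y": 0.054, "z": 0, "rx": 0, "ry": 0, "rz": 0},
    {"grip": 1, "x": 0, "y": 0, "z": 0, "rx": 0, "ry": 0, "rz": 0},
    {"grip": 1, "x": 0, "y": 0, "z": 0, "rx": 0, "ry": 0, "rz": 0},
  ],
)

```text
time_s: 27.3
position: [0.6104, -0.0754, 0.2227]
tool_rot: [[-0.002, 1.0, -0.001], [1.0, 0.002, 0.0], [0.0, -0.001, -1.0]]
ft_force: [-0.2, 0.2, -0.7]
grip_width: 0.0437
```

```bash
python3 sf.py .023
```

```text
topface z tool -0.0035 tilt [ 0.004 -0.   ] inner [-0.     -0.0011  0.0113] outer [-0.0002 -0.0007  0.0228] 6174
bore world [ 0.6093 -0.0754  0.2262]
shaft cyl [0.611  0.0254] 84 top [0.611  0.0249 0.1724] 0.1757 658
z around 0.10135585962271529 5560
pics/sf1796605622.png
```

>>> play_rows(
  commands=[
    {"grip": 1, "x": 0.05, "y": 0.0009, "z": 0, "rx": 0, "ry": 0, "rz": 0},
    {"grip": 1, "x": 0.0505, "y": 0.0008, "z": 0, "rx": 0, "ry": 0, "rz": 0},
    {"grip": 1, "x": 0, "y": 0, "z": 0, "rx": 0, "ry": 0, "rz": 0},
    {"grip": 1, "x": 0, "y": 0, "z": 0.02, "rx": 0, "ry": 0, "rz": 0},
    {"grip": 1, "x": 0, "y": 0, "z": 0.015, "rx": 0, "ry": 0, "rz": 0},
    {"grip": 1, "x": 0, "y": 0, "z": 0.01, "rx": 0, "ry": 0, "rz": 0},
    {"grip": 1, "x": 0, "y": 0, "z": 0.01, "rx": 0, "ry": 0, "rz": 0},
    {"grip": 1, "x": 0, "y": 0, "z": 0, "rx": 0, "ry": 0, "rz": 0},
  ],
)

```text
time_s: 28.35
position: [0.6122, 0.0248, 0.1676]
tool_rot: [[-0.002, 1.0, -0.001], [1.0, 0.002, 0.0], [0.0, -0.001, -1.0]]
ft_force: [0.9, 0.2, -0.3]
grip_width: 0.0434
```

>>> play_rows(
  commands=[
    {"grip": 1, "x": 0, "y": 0, "z": 0.015, "rx": 0, "ry": 0, "rz": 0},
    {"grip": 1, "x": 0, "y": 0, "z": 0.015, "rx": 0, "ry": 0, "rz": 0},
    {"grip": 1, "x": 0, "y": 0, "z": 0.012, "rx": 0, "ry": 0, "rz": 0},
    {"grip": 1, "x": 0, "y": 0, "z": 0.007, "rx": 0, "ry": 0, "rz": 0},
    {"grip": 1, "x": 0, "y": 0, "z": 0, "rx": 0, "ry": 0, "rz": 0},
    {"grip": 1, "x": 0, "y": 0, "z": 0, "rx": 0, "ry": 0, "rz": 0},
  ],
)

```text
time_s: 29.1
position: [0.6127, 0.0249, 0.1197]
tool_rot: [[-0.002, 1.0, 0.001], [1.0, 0.002, -0.0], [-0.0, 0.001, -1.0]]
ft_force: [-0.5, 0.7, -1.2]
grip_width: 0.0432
```

>>> play_rows(
  commands=[
    {"grip": -1, "x": 0, "y": 0, "z": 0, "rx": 0, "ry": 0, "rz": 0},
    {"grip": -1, "x": 0, "y": 0, "z": 0, "rx": 0, "ry": 0, "rz": 0},
    {"grip": -1, "x": 0, "y": 0, "z": 0, "rx": 0, "ry": 0, "rz": 0},
    {"grip": -1, "x": 0, "y": 0, "z": 0, "rx": 0, "ry": 0, "rz": 0},
    {"grip": -1, "x": 0, "y": 0, "z": -0.04, "rx": 0, "ry": 0, "rz": 0},
    {"grip": -1, "x": 0, "y": 0, "z": -0.05, "rx": 0, "ry": 0, "rz": 0},
    {"grip": -1, "x": 0, "y": 0, "z": -0.03, "rx": 0, "ry": 0, "rz": 0},
    {"grip": -1, "x": -0.05, "y": 0, "z": 0, "rx": 0, "ry": 0, "rz": 0},
    {"grip": -1, "x": -0.05, "y": 0, "z": 0, "rx": 0, "ry": 0, "rz": 0},
    {"grip": -1, "x": 0, "y": 0, "z": 0, "rx": 0, "ry": 0, "rz": 0},
    {"grip": -1, "x": 0, "y": 0, "z": 0, "rx": 0, "ry": 0, "rz": 0},
  ],
)

```text
time_s: 30.48
position: [0.6126, -0.0747, 0.2392]
tool_rot: [[-0.002, 1.0, -0.0], [1.0, 0.002, 0.0], [0.0, -0.0, -1.0]]
ft_force: [-0.7, -0.4, 0.3]
grip_width: 0.0855
```

```bash
sed -i 's/d<.029/d<.021/' stk.py; python3 stk.py; python3 look.py
```

```text
wrist [(np.float64(0.116), np.int64(1519)), (np.float64(0.118), np.int64(377)), (np.float64(0.114), np.int64(64))] z 0.1174 tilt [-0.002 -0.002] mid [0.6118 0.025 ]
scene [(np.float64(0.114), np.int64(58)), (np.float64(0.116), np.int64(22)), (np.float64(0.112), np.int64(17))] z 0.1153 tilt [0.017 0.002] mid [0.6143 0.0253]
side [(np.float64(0.116), np.int64(43)), (np.float64(0.118), np.int64(24)), (np.float64(0.114), np.int64(18))] z 0.1171 tilt [ 0.007 -0.03 ] mid [0.6119 0.0251]
pics/stk1796605662.png
scene collar none
scene s1 148 ext [ 0.4668 -0.1655] [0.0442 0.0422] outer [ 0.4673 -0.1659  0.022 ] inner [ 0.4669 -0.1655  0.0126] z 0.0145
scene s2 none
side collar none
side s1 167 ext [ 0.4636 -0.1656] [0.0425 0.0461] outer [ 0.4635 -0.1651  0.0226] inner [ 0.4638 -0.1644  0.0123] z 0.0162
side s2 none
pics/look1796605667.png
```

>>> play_rows(
  commands=[
    {"grip": -1, "x": -0.03, "y": -0.049, "z": 0, "rx": 0, "ry": 0, "rz": 0},
    {"grip": -1, "x": -0.03, "y": -0.049, "z": 0, "rx": 0, "ry": 0, "rz": 0},
    {"grip": -1, "x": -0.0308, "y": -0.0494, "z": 0, "rx": 0, "ry": 0, "rz": 0},
    {"grip": -1, "x": 0, "y": 0, "z": 0.05, "rx": 0, "ry": 0, "rz": 0},
    {"grip": -1, "x": 0, "y": 0, "z": 0.06, "rx": 0, "ry": 0, "rz": 0},
    {"grip": -1, "x": 0, "y": 0, "z": 0.06, "rx": 0, "ry": 0, "rz": 0},
    {"grip": -1, "x": 0, "y": 0, "z": 0.04, "rx": 0, "ry": 0, "rz": 0},
    {"grip": -1, "x": 0, "y": 0, "z": 0, "rx": 0, "ry": 0, "rz": 0},
    {"grip": -1, "x": 0, "y": 0, "z": 0, "rx": 0, "ry": 0, "rz": 0},
  ],
)

```text
time_s: 31.85
position: [0.4663, -0.1664, 0.0307]
tool_rot: [[-0.002, 1.0, 0.002], [1.0, 0.002, -0.001], [-0.001, 0.002, -1.0]]
ft_force: [0.5, 0.4, 0.4]
grip_width: 0.0854
```

>>> play_rows(
  commands=[
    {"grip": -1, "x": 0.001, "y": -0.001, "z": 0.006, "rx": 0, "ry": 0, "rz": 0},
    {"grip": -1, "x": 0, "y": 0, "z": 0.011, "rx": 0, "ry": 0, "rz": 0},
    {"grip": -1, "x": 0, "y": 0, "z": 0, "rx": 0, "ry": 0, "rz": 0},
    {"grip": 1, "x": 0, "y": 0, "z": 0, "rx": 0, "ry": 0, "rz": 0},
    {"grip": 1, "x": 0, "y": 0, "z": 0, "rx": 0, "ry": 0, "rz": 0},
    {"grip": 1, "x": 0, "y": 0, "z": 0, "rx": 0, "ry": 0, "rz": 0},
    {"grip": 1, "x": 0, "y": 0, "z": 0, "rx": 0, "ry": 0, "rz": 0},
    {"grip": 1, "x": 0, "y": 0, "z": 0, "rx": 0, "ry": 0, "rz": 0},
  ],
  squeeze=40,
)

```text
time_s: 32.85
position: [0.4646, -0.1653, 0.0128]
tool_rot: [[-0.002, 1.0, 0.001], [1.0, 0.002, -0.0], [-0.0, 0.001, -1.0]]
ft_force: [-0.4, 0.7, 4.7]
grip_width: 0.0448
```

>>> play_rows(
  commands=[
    {"grip": 1, "x": 0, "y": 0, "z": -0.03, "rx": 0, "ry": 0, "rz": 0},
    {"grip": 1, "x": 0, "y": 0, "z": -0.05, "rx": 0, "ry": 0, "rz": 0},
    {"grip": 1, "x": 0, "y": 0, "z": -0.06, "rx": 0, "ry": 0, "rz": 0},
    {"grip": 1, "x": 0, "y": 0, "z": -0.06, "rx": 0, "ry": 0, "rz": 0},
    {"grip": 1, "x": 0.03, "y": 0.048, "z": -0.01, "rx": 0, "ry": 0, "rz": 0},
    {"grip": 1, "x": 0.03, "y": 0.049, "z": 0, "rx": 0, "ry": 0, "rz": 0},
    {"grip": 1, "x": 0.03, "y": 0.05, "z": 0, "rx": 0, "ry": 0, "rz": 0},
    {"grip": 1, "x": 0, "y": 0, "z": 0, "rx": 0, "ry": 0, "rz": 0},
    {"grip": 1, "x": 0, "y": 0, "z": 0, "rx": 0, "ry": 0, "rz": 0},
  ],
)

```text
time_s: 33.98
position: [0.6107, -0.0749, 0.2219]
tool_rot: [[-0.002, 1.0, -0.001], [1.0, 0.002, 0.0], [0.0, -0.001, -1.0]]
ft_force: [-0.4, -0.0, -0.5]
grip_width: 0.0444
```

```bash
python3 sf.py .023 .125
```

```text
topface z tool -0.0045 tilt [0.003 0.002] inner [-0.0004 -0.0011  0.0114] outer [-0.0004 -0.0007  0.0228] 6215
bore world [ 0.6097 -0.0753  0.2264]
shaft cyl [0.611  0.0254] 63 top [0.6109 0.0249 0.1724] 0.1751 664
z around 0.10296896896871044 5558
pics/sf1796605706.png
```

>>> play_rows(
  commands=[
    {"grip": 1, "x": 0.05, "y": 0.0007, "z": 0, "rx": 0, "ry": 0, "rz": 0},
    {"grip": 1, "x": 0.0504, "y": 0.0006, "z": 0, "rx": 0, "ry": 0, "rz": 0},
    {"grip": 1, "x": 0, "y": 0, "z": 0, "rx": 0, "ry": 0, "rz": 0},
    {"grip": 1, "x": 0, "y": 0, "z": 0.02, "rx": 0, "ry": 0, "rz": 0},
    {"grip": 1, "x": 0, "y": 0, "z": 0.015, "rx": 0, "ry": 0, "rz": 0},
    {"grip": 1, "x": 0, "y": 0, "z": 0.01, "rx": 0, "ry": 0, "rz": 0},
    {"grip": 1, "x": 0, "y": 0, "z": 0.01, "rx": 0, "ry": 0, "rz": 0},
    {"grip": 1, "x": 0, "y": 0, "z": 0, "rx": 0, "ry": 0, "rz": 0},
  ],
)

```text
time_s: 35.02
position: [0.6122, 0.0254, 0.1666]
tool_rot: [[-0.002, 1.0, -0.001], [1.0, 0.002, 0.0], [0.0, -0.001, -1.0]]
ft_force: [0.5, 0.1, 0.1]
grip_width: 0.0438
```

>>> play_rows(
  commands=[
    {"grip": 1, "x": 0, "y": 0, "z": 0.015, "rx": 0, "ry": 0, "rz": 0},
    {"grip": 1, "x": 0, "y": 0, "z": 0.012, "rx": 0, "ry": 0, "rz": 0},
    {"grip": 1, "x": 0, "y": 0, "z": 0.007, "rx": 0, "ry": 0, "rz": 0},
    {"grip": 1, "x": 0, "y": 0, "z": 0.003, "rx": 0, "ry": 0, "rz": 0},
    {"grip": 1, "x": 0, "y": 0, "z": 0, "rx": 0, "ry": 0, "rz": 0},
    {"grip": 1, "x": 0, "y": 0, "z": 0, "rx": 0, "ry": 0, "rz": 0},
  ],
)

```text
time_s: 35.78
position: [0.6126, 0.0255, 0.1306]
tool_rot: [[-0.002, 1.0, 0.001], [1.0, 0.002, -0.0], [-0.0, 0.001, -1.0]]
ft_force: [-0.6, -0.1, -0.4]
grip_width: 0.0439
```

>>> play_rows(
  commands=[
    {"grip": -1, "x": 0, "y": 0, "z": 0, "rx": 0, "ry": 0, "rz": 0},
    {"grip": -1, "x": 0, "y": 0, "z": 0, "rx": 0, "ry": 0, "rz": 0},
    {"grip": -1, "x": 0, "y": 0, "z": 0, "rx": 0, "ry": 0, "rz": 0},
    {"grip": -1, "x": 0, "y": 0, "z": 0, "rx": 0, "ry": 0, "rz": 0},
    {"grip": -1, "x": 0, "y": 0, "z": -0.04, "rx": 0, "ry": 0, "rz": 0},
    {"grip": -1, "x": 0, "y": 0, "z": -0.05, "rx": 0, "ry": 0, "rz": 0},
    {"grip": -1, "x": 0, "y": 0, "z": -0.02, "rx": 0, "ry": 0, "rz": 0},
    {"grip": -1, "x": -0.05, "y": 0, "z": 0, "rx": 0, "ry": 0, "rz": 0},
    {"grip": -1, "x": -0.05, "y": 0, "z": 0, "rx": 0, "ry": 0, "rz": 0},
    {"grip": -1, "x": 0, "y": 0, "z": 0, "rx": 0, "ry": 0, "rz": 0},
    {"grip": -1, "x": 0, "y": 0, "z": 0, "rx": 0, "ry": 0, "rz": 0},
  ],
)

```text
time_s: 37.15
position: [0.6125, -0.0741, 0.2402]
tool_rot: [[-0.002, 1.0, -0.0], [1.0, 0.002, 0.0], [0.0, -0.0, -1.0]]
ft_force: [-0.7, 0.1, -0.7]
grip_width: 0.0855
```

```bash
python3 stk.py; python3 look.py
```

```text
wrist [(np.float64(0.132), np.int64(1842)), (np.float64(0.134), np.int64(500)), (np.float64(0.13), np.int64(59))] z 0.1334 tilt [-0.002  0.003] mid [0.6119 0.025 ]
scene [(np.float64(0.13), np.int64(64)), (np.float64(0.132), np.int64(19)), (np.float64(0.128), np.int64(16))] z 0.131 tilt [-0.002  0.002] mid [0.6148 0.0247]
side [(np.float64(0.132), np.int64(41)), (np.float64(0.13), np.int64(27)), (np.float64(0.134), np.int64(21))] z 0.1327 tilt [-0.013 -0.017] mid [0.6124 0.0268]
pics/stk1796605740.png
scene collar none
scene s1 none
scene s2 none
side collar none
side s1 none
side s2 none
pics/look1796605744.png
```

Run:
```python
from h import *
a=optics.get_image("scene")["color"];b=optics.get_image("side")["color"]
cv2.imwrite("pics/full2.png",cv2.resize(np.hstack([a[100:420],b[80:400]]),(800,200)))
for c in ["scene","side"]:
    print(c,[(round(d["conf"],2),np.round(d["point"],3)) for d in finder.boxes_of(c,"spacer1")])
# bat by colour
for n in ["scene","side"]:
    im,P=cloud(n);g=im["color"].max(2)
    m=(abs(P[...,0]-.59)<.12)&(abs(P[...,1]+.18)<.12)&(P[...,2]>.017)&(P[...,2]<.028)
    F=P[m][:,:2];c=F.mean(0);u,s,vt=np.linalg.svd(F-c);d=vt[0];d*=np.sign(d[0]);t=(F-c)@d;w=(F-c)@np.array([-d[1],d[0]])
    print(n,len(F),"c",c.round(4),"ang",np.degrees(np.arctan2(d[1],d[0])).round(1),"len",np.ptp(t).round(4),"min",(c+d*t.min()).round(4),"max",(c+d*t.max()).round(4),np.median(P[m][:,2]))
    far=F[t>.0];wf=w[t>.0];tf=t[t>0];k=np.polyfit(tf,wf,1);print("  arm slope",k)
```

```text
scene [(0.61, array([0.633, 0.022, 0.109])), (0.54, array([0.626, 0.022, 0.127]))]
side [(0.66, array([0.602, 0.035, 0.132]))]
scene 434 c [ 0.5892 -0.1922] ang 41.0 len 0.1485 min [ 0.5164 -0.2553] max [ 0.6286 -0.158 ] 0.020691037360201336
  arm slope [-0.68804517  0.00819632]
side 399 c [ 0.5839 -0.195 ] ang 65.9 len 0.1746 min [ 0.5401 -0.2931] max [ 0.6114 -0.1336] 0.02219925561463132
  arm slope [-1.64640715  0.02676755]
```

View pics/full2.png

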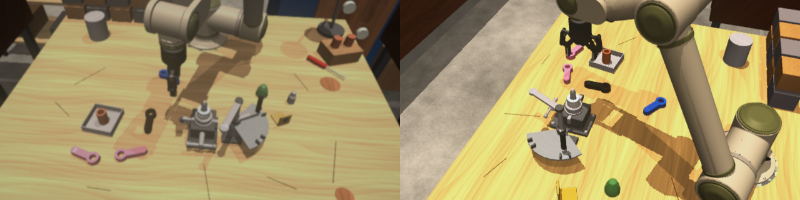

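```bash
cat > batf.py <<'E'
from h import *
import sys
from scipy.optimize import least_squares
cams=sys.argv[1:] or ["scene","side"]
for n in cams:
    im,P=cloud(n)
    m=((P[...,0]>.5)&(P[...,0]<.72)&(P[...,1]>-.28)&(P[...,1]<-.08)&(P[...,2]>.016)&(P[...,2]<.029)).astype(np.uint8)
    k,l,st,ce=cv2.connectedComponentsWithStats(m);i=1+np.argmax(st[1:,4]);M=l==i
    F=P[M][:,:2]
    # model: hub disk r .022 (bore .0115) + capsule half width .013 to tip at .091 (centre .078)
    def sd(p,F):
        d=F-p[:2];c,s=np.cos(p[2]),np.sin(p[2]);x=d[:,0]*c+d[:,1]*s;y=-d[:,0]*s+d[:,1]*c
        hub=np.hypot(x,y)-.022;arm=np.hypot(x-np.clip(x,0,.078),y)-.013
        o=np.minimum(hub,arm);hole=.0115-np.hypot(x,y);return np.maximum(o,hole)
    # area-coverage fit: grid of model interior vs occupancy
    from scipy.spatial import cKDTree
    T=cKDTree(F)
    gx,gy=np.mgrid[-.022:.091:.002,-.022:.022:.002];G=np.c_[gx.ravel(),gy.ravel()]
    G=G[sd([0,0,0],G)<0]
    def res(p):
        out=np.maximum(sd(p,F),0)
        c,s=np.cos(p[2]),np.sin(p[2]);W=G@np.array([[c,s],[-s,c]])+p[:2]
        dd=np.maximum(T.query(W)[0]-.0015,0)
        return np.r_[out/np.sqrt(len(F)),dd/np.sqrt(len(G))]
    best=None
    for a0 in (0,-.3,.3):
        r=least_squares(res,[.56,-.18,a0],x_scale=[.01,.01,.1])
        if best is None or r.cost<best.cost:best=r
    print(n,len(F),"hub",best.x[:2].round(4),"ang",np.degrees(best.x[2]).round(1),"rms",np.sqrt(2*best.cost).round(5),"z",np.median(P[M][:,2]).round(4))
    h,w=im["color"].shape[:2];u,v=pix(im,[*best.x[:2],.022]);print("  pix",round(u),round(v))
E
python3 batf.py
```

```text
scene 419 hub [ 0.5553 -0.1854] ang 2.1 rms 0.00033 z 0.0204
  pix 240 280
side 367 hub [ 0.5527 -0.1845] ang 1.3 rms 0.00086 z 0.0222
  pix 328 218
```

>>> play_rows(
  commands=[
    {"grip": -1, "x": 0, "y": 0, "z": 0, "rx": 0, "ry": 0, "rz": -0.1745},
    {"grip": -1, "x": 0, "y": 0, "z": 0, "rx": 0, "ry": 0, "rz": -0.1745},
    {"grip": -1, "x": 0, "y": 0, "z": 0, "rx": 0, "ry": 0, "rz": -0.1745},
    {"grip": -1, "x": 0, "y": 0, "z": 0, "rx": 0, "ry": 0, "rz": -0.1745},
    {"grip": -1, "x": 0, "y": 0, "z": 0, "rx": 0, "ry": 0, "rz": -0.1745},
    {"grip": -1, "x": 0, "y": 0, "z": 0, "rx": 0, "ry": 0, "rz": -0.1745},
    {"grip": -1, "x": 0, "y": 0, "z": 0, "rx": 0, "ry": 0, "rz": -0.1745},
    {"grip": -1, "x": 0, "y": 0, "z": 0, "rx": 0, "ry": 0, "rz": -0.1745},
    {"grip": -1, "x": 0, "y": 0, "z": 0, "rx": 0, "ry": 0, "rz": -0.1745},
    {"grip": -1, "x": 0, "y": -0.055, "z": 0, "rx": 0, "ry": 0, "rz": 0},
    {"grip": -1, "x": 0, "y": -0.055, "z": 0, "rx": 0, "ry": 0, "rz": 0},
    {"grip": -1, "x": 0, "y": 0, "z": 0, "rx": 0, "ry": 0, "rz": 0},
  ],
)

```text
time_s: 39.3
position: [0.6124, -0.1881, 0.2396]
tool_rot: [[-1.0, 0.003, -0.0], [0.003, 1.0, -0.0], [0.0, -0.0, -1.0]]
ft_force: [-0.0, 0.3, -0.8]
grip_width: 0.0849
```

```bash
python3 batf.py wrist scene
python3 - <<'E'
from h import *
cv2.imwrite("pics/batw.png",optics.get_image("wrist")["color"])
E
```

```text
wrist 2884 hub [ 0.5519 -0.1856] ang 1.9 rms 1e-05 z 0.0234
  pix 317 151
scene 418 hub [ 0.556  -0.1852] ang 1.9 rms 0.00027 z 0.0206
  pix 240 280
```

View pics/batw.png

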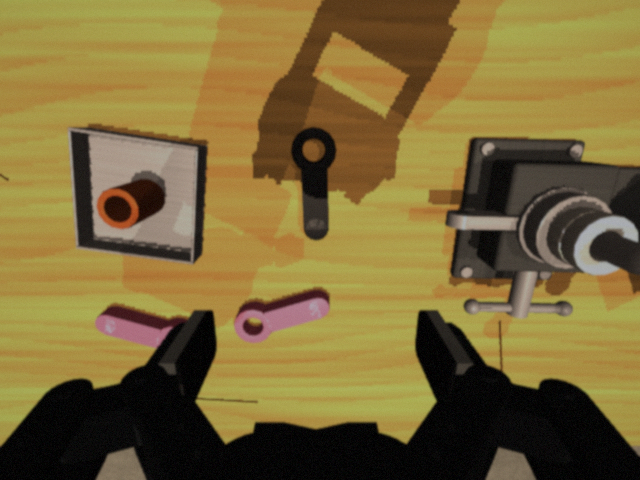

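>>> play_rows(
  commands=[
    {"grip": -1, "x": 0.03, "y": 0.0015, "z": 0, "rx": 0, "ry": 0, "rz": 0},
    {"grip": -1, "x": 0.029, "y": 0.0015, "z": 0, "rx": 0, "ry": 0, "rz": 0},
    {"grip": -1, "x": 0, "y": 0, "z": 0.05, "rx": 0, "ry": 0, "rz": 0},
    {"grip": -1, "x": 0, "y": 0, "z": 0.06, "rx": 0, "ry": 0, "rz": 0},
    {"grip": -1, "x": 0, "y": 0, "z": 0.06, "rx": 0, "ry": 0, "rz": 0},
    {"grip": -1, "x": 0, "y": 0, "z": 0.035, "rx": 0, "ry": 0, "rz": 0},
    {"grip": -1, "x": 0, "y": 0, "z": 0, "rx": 0, "ry": 0, "rz": 0},
    {"grip": -1, "x": 0, "y": 0, "z": 0, "rx": 0, "ry": 0, "rz": 0},
  ],
)

```text
time_s: 40.45
position: [0.5547, -0.1813, 0.037]
tool_rot: [[-1.0, -0.003, 0.002], [-0.003, 1.0, -0.001], [-0.002, -0.001, -1.0]]
ft_force: [-0.3, 0.0, -0.6]
grip_width: 0.0853
```

>>> play_rows(
  commands=[
    {"grip": -1, "x": 0.0012, "y": -0.0035, "z": 0.005, "rx": 0, "ry": 0, "rz": 0},
    {"grip": -1, "x": 0, "y": 0, "z": 0.014, "rx": 0, "ry": 0, "rz": 0},
    {"grip": -1, "x": 0, "y": 0, "z": 0, "rx": 0, "ry": 0, "rz": 0},
    {"grip": 1, "x": 0, "y": 0, "z": 0, "rx": 0, "ry": 0, "rz": 0},
    {"grip": 1, "x": 0, "y": 0, "z": 0, "rx": 0, "ry": 0, "rz": 0},
    {"grip": 1, "x": 0, "y": 0, "z": 0, "rx": 0, "ry": 0, "rz": 0},
    {"grip": 1, "x": 0, "y": 0, "z": 0, "rx": 0, "ry": 0, "rz": 0},
    {"grip": 1, "x": 0, "y": 0, "z": 0, "rx": 0, "ry": 0, "rz": 0},
  ],
  squeeze=60,
)

```text
time_s: 41.45
position: [0.5527, -0.1852, 0.017]
tool_rot: [[-1.0, -0.002, 0.001], [-0.002, 1.0, -0.001], [-0.001, -0.001, -1.0]]
ft_force: [-1.3, 0.4, 5.1]
grip_width: 0.0418
```

>>> play_rows(
  commands=[
    {"grip": 1, "x": 0, "y": 0, "z": -0.03, "rx": 0, "ry": 0, "rz": 0},
    {"grip": 1, "x": 0, "y": 0, "z": -0.05, "rx": 0, "ry": 0, "rz": 0},
    {"grip": 1, "x": 0, "y": 0, "z": -0.06, "rx": 0, "ry": 0, "rz": 0},
    {"grip": 1, "x": 0, "y": 0, "z": -0.06, "rx": 0, "ry": 0, "rz": 0},
    {"grip": 1, "x": 0, "y": 0, "z": -0.02, "rx": 0, "ry": 0, "rz": 0},
    {"grip": 1, "x": 0, "y": 0, "z": 0, "rx": 0, "ry": 0, "rz": 0},
    {"grip": 1, "x": 0, "y": 0, "z": 0, "rx": 0, "ry": 0, "rz": 0},
  ],
)

```text
time_s: 42.32
position: [0.5521, -0.1848, 0.2347]
tool_rot: [[-1.0, -0.002, -0.002], [-0.002, 1.0, 0.001], [0.002, 0.001, -1.0]]
ft_force: [-0.3, 0.4, -1.0]
grip_width: 0.0422
```

```bash
python3 hf.py .022; python3 held.py
```

```text
topface z tool -0.0065 tilt [0.002 0.   ] inner [0.001  0.0011 0.0114] outer [-0.0006  0.0006  0.0227] 6709
bore world [ 0.551  -0.1837  0.2412]
[ 0.5521 -0.1848  0.2345] [-0.41  0.46 -0.4 ] 0.04229203992735637
pics/held1796605875.png
```

>>> play_rows(
  commands=[
    {"grip": 1, "x": -0.032, "y": 0.042, "z": 0, "rx": 0, "ry": 0, "rz": 0},
    {"grip": 1, "x": -0.032, "y": 0.042, "z": 0, "rx": 0, "ry": 0, "rz": 0},
    {"grip": 1, "x": -0.032, "y": 0.042, "z": 0, "rx": 0, "ry": 0, "rz": 0},
    {"grip": 1, "x": -0.032, "y": 0.042, "z": 0, "rx": 0, "ry": 0, "rz": 0},
    {"grip": 1, "x": -0.032, "y": 0.042, "z": 0, "rx": 0, "ry": 0, "rz": 0},
    {"grip": 1, "x": 0, "y": 0, "z": 0, "rx": 0, "ry": 0, "rz": 0},
    {"grip": 1, "x": 0, "y": 0, "z": 0, "rx": 0, "ry": 0, "rz": 0},
  ],
)

```text
time_s: 43.4
position: [0.712, 0.0249, 0.2355]
tool_rot: [[-1.0, -0.002, -0.001], [-0.002, 1.0, -0.0], [0.001, -0.0, -1.0]]
ft_force: [-0.5, -0.4, -0.0]
grip_width: 0.042
```

```bash
python3 sf.py .022 .137
```

```text
topface z tool -0.0065 tilt [0.002 0.   ] inner [0.001  0.0011 0.0113] outer [-0.0007  0.0006  0.0227] 6716
bore world [0.7109 0.026  0.242 ]
shaft cyl [0.6109 0.0254] 37 top [0.6114 0.0254 0.1724] 0.1752 568
z around 0.13256572386593088 5061
pics/sf1796605895.png
```

View pics/sf1796605895.png

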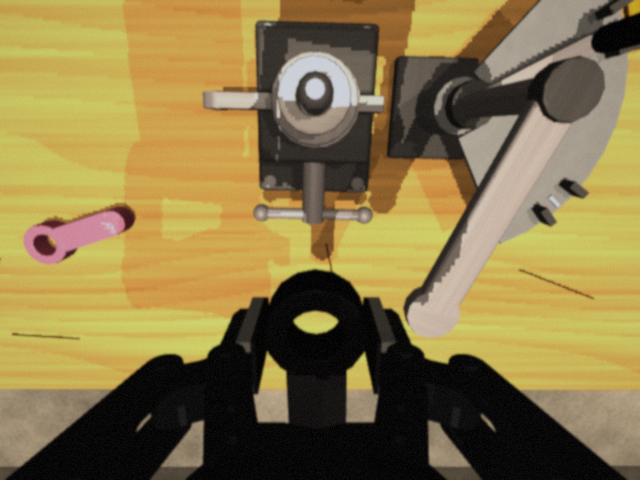

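>>> play_rows(
  commands=[
    {"grip": 1, "x": 0.05, "y": -0.0003, "z": 0, "rx": 0, "ry": 0, "rz": 0},
    {"grip": 1, "x": 0.05, "y": -0.0003, "z": 0, "rx": 0, "ry": 0, "rz": 0},
    {"grip": 1, "x": 0, "y": 0, "z": 0, "rx": 0, "ry": 0, "rz": 0},
    {"grip": 1, "x": 0, "y": 0, "z": 0.025, "rx": 0, "ry": 0, "rz": 0},
    {"grip": 1, "x": 0, "y": 0, "z": 0.015, "rx": 0, "ry": 0, "rz": 0},
    {"grip": 1, "x": 0, "y": 0, "z": 0.01, "rx": 0, "ry": 0, "rz": 0},
    {"grip": 1, "x": 0, "y": 0, "z": 0.01, "rx": 0, "ry": 0, "rz": 0},
    {"grip": 1, "x": 0, "y": 0, "z": 0, "rx": 0, "ry": 0, "rz": 0},
  ],
)

```text
time_s: 44.45
position: [0.6121, 0.0244, 0.1756]
tool_rot: [[-1.0, -0.002, -0.001], [-0.002, 1.0, 0.0], [0.001, 0.0, -1.0]]
ft_force: [0.5, 0.1, -0.8]
grip_width: 0.0423
```

>>> play_rows(
  commands=[
    {"grip": 1, "x": 0, "y": 0, "z": 0.012, "rx": 0, "ry": 0, "rz": 0},
    {"grip": 1, "x": 0, "y": 0, "z": 0.009, "rx": 0, "ry": 0, "rz": 0},
    {"grip": 1, "x": 0, "y": 0, "z": 0.004, "rx": 0, "ry": 0, "rz": 0},
    {"grip": 1, "x": 0, "y": 0, "z": 0, "rx": 0, "ry": 0, "rz": 0},
    {"grip": 1, "x": 0, "y": 0, "z": 0, "rx": 0, "ry": 0, "rz": 0},
  ],
)

```text
time_s: 45.08
position: [0.6124, 0.0244, 0.1516]
tool_rot: [[-1.0, -0.002, 0.001], [-0.002, 1.0, -0.0], [-0.001, -0.0, -1.0]]
ft_force: [0.4, 0.5, -0.0]
grip_width: 0.0419
```

```bash
python3 held.py
```

```text
[0.6124 0.0244 0.1516] [ 0.41  0.49 -0.03] 0.041862360623394546
pics/held1796605929.png
```

>>> play_rows(
  commands=[
    {"grip": 1, "x": 0, "y": 0, "z": 0.0015, "rx": 0, "ry": 0, "rz": 0},
    {"grip": -1, "x": 0, "y": 0, "z": 0, "rx": 0, "ry": 0, "rz": 0},
    {"grip": -1, "x": 0, "y": 0, "z": 0, "rx": 0, "ry": 0, "rz": 0},
    {"grip": -1, "x": 0, "y": 0, "z": 0, "rx": 0, "ry": 0, "rz": 0},
    {"grip": -1, "x": 0, "y": 0, "z": 0, "rx": 0, "ry": 0, "rz": 0},
    {"grip": -1, "x": 0, "y": 0, "z": -0.04, "rx": 0, "ry": 0, "rz": 0},
    {"grip": -1, "x": 0, "y": 0, "z": -0.05, "rx": 0, "ry": 0, "rz": 0},
    {"grip": -1, "x": 0, "y": 0, "z": -0.03, "rx": 0, "ry": 0, "rz": 0},
    {"grip": -1, "x": -0.05, "y": 0, "z": 0, "rx": 0, "ry": 0, "rz": 0},
    {"grip": -1, "x": -0.05, "y": 0, "z": 0, "rx": 0, "ry": 0, "rz": 0},
    {"grip": -1, "x": 0, "y": 0, "z": 0, "rx": 0, "ry": 0, "rz": 0},
    {"grip": -1, "x": 0, "y": 0, "z": 0, "rx": 0, "ry": 0, "rz": 0},
  ],
)

```text
time_s: 46.72
position: [0.7118, 0.0247, 0.2695]
tool_rot: [[-1.0, -0.002, -0.001], [-0.002, 1.0, 0.0], [0.001, 0.0, -1.0]]
ft_force: [-0.6, 0.6, -0.3]
grip_width: 0.0853
```

```bash
python3 stk.py; python3 lev.py
```

```text
wrist [(np.float64(0.154), np.int64(1719)), (np.float64(0.156), np.int64(509)), (np.float64(0.152), np.int64(63))] z 0.1554 tilt [-0.     0.002] mid [0.6118 0.0251]
scene [(np.float64(0.152), np.int64(59)), (np.float64(0.154), np.int64(24)), (np.float64(0.15), np.int64(21))] z 0.1529 tilt [0.017 0.013] mid [0.6131 0.0251]
side [(np.float64(0.154), np.int64(49)), (np.float64(0.156), np.int64(25)), (np.float64(0.152), np.int64(21))] z 0.1548 tilt [-0.004 -0.03 ] mid [0.612  0.0258]
pics/stk1796605949.png
scene keeper ang -22.025484864423724 481 -> rad 1.209068376838452
scene shaft fit [0.61395686 0.0247943 ] 136 top [0.61511445 0.02488699 0.17000669] 27
side keeper ang -21.537170928558343 412 -> rad 1.2175910628026754
side shaft fit [0.61169905 0.02656929] 122 top [0.61079517 0.02702753 0.17122455] 31
pics/lev1796605952.png
```

>>> play_rows(
  commands=[
    {"grip": -1, "x": 0, "y": 0, "z": 0, "rx": 0, "ry": 0, "rz": 0.1745},
    {"grip": -1, "x": 0, "y": 0, "z": 0, "rx": 0, "ry": 0, "rz": 0.1745},
    {"grip": -1, "x": 0, "y": 0, "z": 0, "rx": 0, "ry": 0, "rz": 0.1745},
    {"grip": -1, "x": 0, "y": 0, "z": 0, "rx": 0, "ry": 0, "rz": 0.1745},
    {"grip": -1, "x": 0, "y": 0, "z": 0, "rx": 0, "ry": 0, "rz": 0.1745},
    {"grip": -1, "x": 0, "y": 0, "z": 0, "rx": 0, "ry": 0, "rz": 0.1745},
    {"grip": -1, "x": 0, "y": 0, "z": 0, "rx": 0, "ry": 0, "rz": 0.1745},
    {"grip": -1, "x": 0, "y": 0, "z": 0, "rx": 0, "ry": 0, "rz": 0.1745},
    {"grip": -1, "x": 0, "y": 0, "z": 0, "rx": 0, "ry": 0, "rz": 0.1745},
    {"grip": -1, "x": 0, "y": 0, "z": 0, "rx": 0, "ry": 0, "rz": 0},
  ],
)

```text
time_s: 48.22
position: [0.7119, 0.0246, 0.2703]
tool_rot: [[-0.004, 1.0, 0.0], [1.0, 0.004, -0.0], [-0.0, 0.0, -1.0]]
ft_force: [0.3, -0.8, -0.1]
grip_width: 0.0855
```

>>> play_rows(
  commands=[
    {"grip": -1, "x": 0.049, "y": -0.0345, "z": 0, "rx": 0, "ry": 0, "rz": 0},
    {"grip": -1, "x": 0.049, "y": -0.0345, "z": 0, "rx": 0, "ry": 0, "rz": 0},
    {"grip": -1, "x": 0.049, "y": -0.0345, "z": 0, "rx": 0, "ry": 0, "rz": 0},
    {"grip": -1, "x": 0.049, "y": -0.0345, "z": 0, "rx": 0, "ry": 0, "rz": 0},
    {"grip": -1, "x": 0, "y": 0, "z": 0, "rx": 0, "ry": 0, "rz": 0},
    {"grip": -1, "x": 0, "y": 0, "z": 0, "rx": 0, "ry": 0, "rz": 0},
  ],
)

```text
time_s: 48.98
position: [0.5738, 0.2202, 0.2701]
tool_rot: [[-0.005, 1.0, 0.001], [1.0, 0.005, -0.0], [-0.0, 0.001, -1.0]]
ft_force: [-0.4, -0.9, -0.0]
grip_width: 0.0853
```

>>> play_rows(
  commands=[
    {"grip": -1, "x": 0, "y": 0, "z": 0.04, "rx": 0, "ry": 0, "rz": 0},
    {"grip": -1, "x": 0, "y": 0, "z": 0.04, "rx": 0, "ry": 0, "rz": 0},
    {"grip": -1, "x": 0, "y": 0, "z": 0.03, "rx": 0, "ry": 0, "rz": 0},
    {"grip": -1, "x": 0, "y": 0, "z": 0.015, "rx": 0, "ry": 0, "rz": 0},
    {"grip": -1, "x": 0, "y": 0, "z": 0, "rx": 0, "ry": 0, "rz": 0},
    {"grip": 1, "x": 0, "y": 0, "z": 0, "rx": 0, "ry": 0, "rz": 0},
    {"grip": 1, "x": 0, "y": 0, "z": 0, "rx": 0, "ry": 0, "rz": 0},
    {"grip": 1, "x": 0, "y": 0, "z": 0, "rx": 0, "ry": 0, "rz": 0},
    {"grip": 1, "x": 0, "y": 0, "z": 0, "rx": 0, "ry": 0, "rz": 0},
    {"grip": 1, "x": 0, "y": 0, "z": 0, "rx": 0, "ry": 0, "rz": 0},
    {"grip": 1, "x": 0, "y": 0, "z": 0, "rx": 0, "ry": 0, "rz": 0},
    {"grip": 1, "x": 0, "y": 0, "z": 0, "rx": 0, "ry": 0, "rz": 0},
  ],
  squeeze=30,
)

```text
time_s: 50.48
position: [0.5739, 0.2204, 0.1452]
tool_rot: [[-0.002, 1.0, 0.001], [1.0, 0.002, 0.0], [0.0, 0.001, -1.0]]
ft_force: [-1.0, -0.8, 5.9]
grip_width: 0.0172
```

>>> play_rows(
  commands=[
    {"grip": 1, "x": 0.005, "y": 0.0115, "z": 0, "rx": 0, "ry": 0, "rz": 0},
    {"grip": 1, "x": 0.0033, "y": 0.0121, "z": 0, "rx": 0, "ry": 0, "rz": 0},
    {"grip": 1, "x": 0.0016, "y": 0.0124, "z": 0, "rx": 0, "ry": 0, "rz": 0},
    {"grip": 1, "x": -0.0001, "y": 0.0126, "z": 0, "rx": 0, "ry": 0, "rz": 0},
    {"grip": 1, "x": -0.0019, "y": 0.0124, "z": 0, "rx": 0, "ry": 0, "rz": 0},
    {"grip": 1, "x": -0.0036, "y": 0.012, "z": 0, "rx": 0, "ry": 0, "rz": 0},
    {"grip": 1, "x": -0.0052, "y": 0.0114, "z": 0, "rx": 0, "ry": 0, "rz": 0},
    {"grip": 1, "x": -0.0068, "y": 0.0106, "z": 0, "rx": 0, "ry": 0, "rz": 0},
    {"grip": 1, "x": -0.0047, "y": 0.0059, "z": 0, "rx": 0, "ry": 0, "rz": 0},
    {"grip": 1, "x": 0, "y": 0, "z": 0, "rx": 0, "ry": 0, "rz": 0},
    {"grip": 1, "x": 0, "y": 0, "z": 0, "rx": 0, "ry": 0, "rz": 0},
    {"grip": 1, "x": 0, "y": 0, "z": 0, "rx": 0, "ry": 0, "rz": 0},
  ],
)

```text
time_s: 51.98
position: [0.6748, 0.2084, 0.1446]
tool_rot: [[-0.002, 1.0, 0.001], [1.0, 0.002, 0.0], [0.0, 0.001, -1.0]]
ft_force: [3.3, 2.5, 0.8]
grip_width: 0.0169
```

```bash
python3 lev.py
```

```text
scene keeper ang -88.78677829424727 492 -> rad 0.0438639935979732
scene shaft fit [0.61496944 0.02487123] 132 top [0.61650606 0.02510661 0.16933375] 18
side keeper ang -86.42632704722519 299 -> rad 0.08506163969131457
side shaft fit [0.60575858 0.02629271] 75 top [0.60597953 0.02731236 0.16954931] 4
pics/lev1796606005.png
```

>>> play_rows(
  commands=[
    {"grip": -1, "x": 0, "y": 0, "z": 0, "rx": 0, "ry": 0, "rz": 0},
    {"grip": -1, "x": 0, "y": 0, "z": 0, "rx": 0, "ry": 0, "rz": 0},
    {"grip": -1, "x": 0, "y": 0, "z": 0, "rx": 0, "ry": 0, "rz": 0},
    {"grip": -1, "x": 0, "y": 0, "z": 0, "rx": 0, "ry": 0, "rz": 0},
    {"grip": -1, "x": 0, "y": 0, "z": -0.04, "rx": 0, "ry": 0, "rz": 0},
    {"grip": -1, "x": 0, "y": 0, "z": -0.05, "rx": 0, "ry": 0, "rz": 0},
    {"grip": -1, "x": 0, "y": 0, "z": -0.04, "rx": 0, "ry": 0, "rz": 0},
    {"grip": -1, "x": 0, "y": -0.06, "z": 0, "rx": 0, "ry": 0, "rz": 0},
    {"grip": -1, "x": 0, "y": -0.06, "z": 0, "rx": 0, "ry": 0, "rz": 0},
    {"grip": -1, "x": 0, "y": -0.06, "z": 0, "rx": 0, "ry": 0, "rz": 0},
    {"grip": -1, "x": 0, "y": -0.06, "z": 0, "rx": 0, "ry": 0, "rz": 0},
    {"grip": -1, "x": 0, "y": 0, "z": 0, "rx": 0, "ry": 0, "rz": 0},
  ],
)

```text
time_s: 53.58
position: [0.431, 0.2077, 0.2754]
tool_rot: [[-0.004, 1.0, -0.001], [1.0, 0.004, -0.0], [-0.0, -0.001, -1.0]]
ft_force: [-0.3, -1.2, 1.4]
grip_width: 0.0855
```

```bash
python3 lev.py; python3 stk.py; python3 tray.py
python3 - <<'E'
from h import *
for n in ["scene","side"]:
    im,P=cloud(n); X=P.reshape(-1,3);w=(abs(X[:,0]-.62)<.2)&(abs(X[:,1]-.1)<.2)
    k=X[w&(X[:,2]>.189-.001*(n=="scene"))&(X[:,2]<.197)][:,:2]
    c=k.mean(0);vt=np.linalg.svd(k-c)[2];d=vt[0]*np.sign(-vt[0][1]);print(n,"keeper svd",np.degrees(np.arctan2(d[1],d[0])))
    tip=k[k[:,1]<.04];lo,hi=np.percentile(tip,[1,99],axis=0);print("tip mid x",(lo+hi)/2,"miny",lo[1],"tip centre y",lo[1]+.015)
    g=X[w&(X[:,2]>.12)&(X[:,2]<.175)&(X[:,1]>.17)][:,:2];f=fitc(g,.009);e=f-[.6154,.1397];print("grip",f,np.degrees(np.arctan2(e[1],e[0])),np.hypot(*e))
for c,t in [("scene","bulb_cover"),("scene","coil_bracket"),("scene","plunger_tip"),("scene","bush"),("side","bush")]:
    print(t,[(round(d["conf"],2),np.round(d["point"],3)) for d in finder.boxes_of(c,t)])
E
```

```text
scene keeper ang -89.61499337343733 450 -> rad 0.0294089135514411
scene shaft fit [0.61487506 0.02482167] 131 top [0.6167764  0.02651358 0.16986245] 13
side keeper ang -93.04123213245423 373 -> rad -0.03039023375284831
side shaft fit [0.60586416 0.02590368] 79 top [0.60595418 0.0259511  0.16833522] 4
pics/lev1796606030.png
scene ((600.469970703125, -361.1313781738281), (124.41609954833984, 125.19475555419922), 80.97354125976562) 402
side ((0.0, 0.0), (0.0, 0.0), 0.0) 0
scene keeper svd -92.24899253270377
tip mid x [0.61259963 0.02072587] miny 0.00176510211343952 tip centre y 0.01676510211343952
grip [0.67543233 0.20746983] 48.46461830831215 0.09053523834972124
side keeper svd -91.37638524423247
tip mid x [0.6103233  0.02073995] miny 0.0017728169915404756 tip centre y 0.016772816991540474
grip [0.67512551 0.20588362] 47.93623197939908 0.08914823928828992
bulb_cover [(0.81, array([0.409, 0.257, 0.031]))]
coil_bracket [(0.68, array([0.546, 0.325, 0.006])), (0.21, array([0.41 , 0.254, 0.033]))]
plunger_tip [(0.68, array([0.44 , 0.383, 0.032]))]
bush [(0.6, array([ 0.611, -0.356,  0.045]))]
bush []Traceback (most recent call last):
  File "stk.py", line 9, in <module>
    lo,hi=np.percentile(F[:,:2],[1,99],axis=0)
          ~~~~~~~~~~~~~^^^^^^^^^^^^^^^^^^^^^^^
    return _quantile_unchecked(
        a, q, axis, out, overwrite_input, method, keepdims, weights)
    return _ureduce(a,
                    func=_quantile_ureduce_func,
    ...<5 lines>...
                    overwrite_input=overwrite_input,
                    method=method)
    r = func(a, **kwargs)
    result = _quantile(arr,
                       quantiles=q,
    ...<2 lines>...
                       out=out,
                       weights=wgt)
    slices_having_nans = np.isnan(arr[-1, ...])
                                  ~~~^^^^^^^^^
IndexError: index -1 is out of bounds for axis 0 with size 0
```

Lever lands at about 0 rad; the keeper tip sits over the shaft. One last look at the stack and tray.

```bash
sed -i 's/\["wrist","scene","side"\]/["scene","side"]/; s/if n=="wrist": w/w/' stk.py; python3 stk.py
python3 - <<'E'
from h import *
a=optics.get_image("scene")["color"][200:360,120:460];b=optics.get_image("side")["color"][120:360,150:450]
cv2.imwrite("pics/final.png",np.hstack([cv2.resize(a,(420,300)),cv2.resize(b,(375,300))]))
print(env.observe()["ft_force"],env.observe()["time_s"])
E
```

```text
scene [(np.float64(0.152), np.int64(49)), (np.float64(0.154), np.int64(29)), (np.float64(0.15), np.int64(21))] z 0.1531 tilt [0.019 0.007] mid [0.6138 0.025 ]
side [(np.float64(0.154), np.int64(31)), (np.float64(0.152), np.int64(19)), (np.float64(0.13), np.int64(12))] z 0.1543 tilt [-0.051 -0.017] mid [0.6023 0.0254]
pics/stk1796606051.png
[-0.10974377 -0.00167172 -0.29282415] 54.375
```

View pics/final.png

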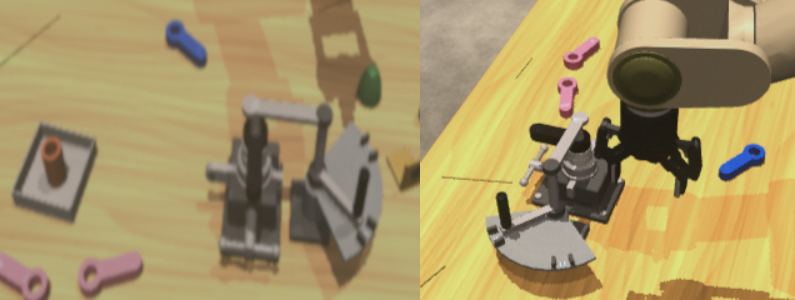

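```bash
python3 -c "
from rig import order
print(order.close_job())"
```

```text
the job is handed in; nothing more can be done
None
```

The job is done and handed in at about 54 s; the interface gives no verdict.

I threw the lever to load (measured about 1.21 rad) and stood the worn bush in the tin tray. Then I slid on the wide collar, both spacers (only two were on the bench) and the black bat, and threw the lever back to hold.

What the last checks showed:
- **Stack:** the wrist camera read the tops at 101, 117, 133 and 155 mm. It reads about 1.4 mm high, so these match the expected 100, 116, 132 and 154 mm. Each part was level and within about 1 mm of the shaft axis.
- **Lever:** at hold, the grip sat at 48–48.5° against a notch centre of 48.6°, with the keeper tip over the shaft.
- **Bush:** it stands in the tray, seen in the scene camera. The tray was hidden from the side camera in the last look.
- **Bystanders:** the glass cover, coil bracket and plunger tip read within about 5 mm of where they started.

Two checks disagreed or failed:
- **Keeper angle:** a quick fit gave +0.03 rad from the scene camera and −0.03 rad from the side camera. Both are within the 0.12 rad tolerance.
- **Final stack check:** the first run crashed because the wrist camera no longer saw the shaft. I repeated it with the other two cameras. The side camera, partly blocked by the keeper, gave a poor centre and tilt (−0.05) but the right height.

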